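Load the bench shaker and lock its guard

ROBOT

A 6-joint arm with a two-finger parallel gripper is mounted at the origin on the work surface. World frame = base frame: x ahead of the robot, y to its left, z up, the work surface at z = 0. Lengths are in m, angles in degrees, forces in N, time in s.
With the tool pointing down it reaches from about 0.4 to 0.825 m from the base axis. Payload 7 kg.
Tool frame: the origin (TCP) lies at the very end of the fingers, on their centre line; the grasp point (between the pads) lies 19 mm behind it; x points along the fingers, y is the direction in which the jaws open and shut, and the axes are right-handed (so a half turn about x gives the same grasp; the last joint's range is limited). The gripper opens to 88 mm and grips with 3 to 60 N. Pads are 19 mm wide; open, the fingers measure 130 mm over their backs; the gripper's body (78 mm by 193 mm) begins 47 mm behind the grasp point.
Start: joints at [83.027, 20.546, 0.682, 0, -70.136, -16.507], TCP at [0.269, 0.619, 0.227] pointing down, gripper open.
Joint ranges: [-176.03, 176.03], [-82.01, 121.73], [-58.28, 71.71], [-173.87, 95.51], [-174.79, -0.11], [-173.66, 173.66]. Speed limits (degrees/s): [136.94, 136.94, 172.46, 180, 180, 180].

INTERFACE

Orientations are given as [roll, pitch, yaw] about the fixed x, y, z axes, in that order (R = Rz(yaw) Ry(pitch) Rx(roll)).
In Python, from plant import monitor, eyes, ticket gives the robot as it stands. The module is installed in compiled form; this text tells all that it offers.
- The arm moves only by the shell command python3 -m crank 'ROWS'. ROWS is JSON, a list of rows, each an object with "linear": the shift along the world's x, y, z in units of 60 mm (1.0 is 60 mm), a list of three; "rot": the turn, a rotation vector about the world's x, y, z in units of 5 degrees (1.0 is 5 degrees), a list of three; "hand": the opening, from 0 (shut) to 1 (fully open). In form: [{"linear": [tx, ty, tz], "rot": [ax, ay, az], "hand": hand}, ...]. A call has 1 to 20 rows; each row shifts and turns the pose as measured when the row begins; what a row does not reach is not made up. A row lasts 1/8 s, in which the tool goes at most 62.5 mm and 10.7 degrees, less where a joint would pass 70% of its speed; a pose out of reach is approached as far as the arm can. A call is refused whole if a number of a shift passes 1 or a number of a turn 1, either way. A call with a gripper value outside its range is refused whole. The fingers move at their own pace and stop on an object; the grip force is fixed at half the most. Time passes only in rows, so rows that do not move let the fingers close. It gives the time, the measured TCP pose, the force and the opening at its end, in the units of the state.
- monitor.get_obs(): the state, without advancing time (a new reading comes with each control period).
- eyes.snapshot(name): name is "scene" or "top" or "wrist"; returns a dict with "image" (400x640x3 uint8, red, green, blue), "depth" (400x640 float32, m along the optical axis (not along the pixel's ray), 0 where there is no reading), "K" (3x3 intrinsics, pixels), "camera_from_world" (4x4, takes a point from world to camera coordinates); the wrist camera has in their place "hand_eye" (4x4, takes a point from camera to tool coordinates, whose origin is the TCP and whose axes are the tool frame's). Camera axes: x right, y up, looking along -z (the intrinsics and any distortion apply to the point x, -y, -z); pixel columns grow to the right and rows downward; lengths in m; the calibration is good to about 2 mm. A picture is of the moment at which its call begins: read the wrist's pose just before it.
- ticket.close_job(): hands the job in, once; it reports no verdict.
The state is a dict: "clock": time; "joint_pos": joint angles; "qvel": joint speeds; "tau": joint torques, N m; "tool_pos": TCP position; "orientation": TCP orientation; "force": force on the tool from outside, world axes, zero at the start; "moment": the same for the moment, N m; "opening": finger opening in m.
Only numpy, scipy, OpenCV 4.12 (cv2) and the standard library are available. Lean on these libraries where they do the work, as an engineer would, in place of code of your own. Each camera call takes 0.05 s, during which the arm holds its last target.

TASK

Draw back the shaker's safety catch, swing its clear guard plate well open (past a right angle, at least 110 degrees), and stand every squat narrow-capped bottle from the bench upright in the round pan in a honeycomb, one in the middle and the others round it. Then swing the guard fully shut over them and push the catch fully home again. Leave the beaker, dishes, wide-capped jar where they are.

Things in the scene. Friction and masses are not known exactly. Their poses are not given: they have to be found in the camera images.
- shaker: bench shaker, fixed to the bench: white housing 230 x 310 x 44 mm (x, y, z of its own frame), origin at the centre of its underside. On top a round steel pan; at its +y side, 100 mm from the pan centre, the pivot post of the clear guard plate; at its -y side a grey bracket (36 x 56 mm, top at 148 mm, y from -85 to -141 mm) that carries the safety catch
- pan (a point): centre of the pan's flat floor, 50 mm above the bench, same axes as shaker. Inner diameter of the pan 146 mm, wall 4 mm thick, rim 35 mm above its floor, so caps stand well above the rim. Seven bottles just fit in a honeycomb: one in the middle and six round it at about 47 mm
- guard (a joint): hinge of the clear round guard plate (156 mm in diameter, 5 mm thick) about a vertical axis, rad: 0 = closed over the pan, grows to 2.2 as it swings counter-clockwise seen from above (knob passes the shaker's +x side to its +y side). Swings level, does not lift: underside 142 mm above the bench, top 147 mm, with a 26 mm wide arm bar on it up to 151 mm. It stays where left; about 1 N at the knob. Blocked after about 0.02 rad while the catch is engaged
- guard_knob (a point): on the axis of the upright round black knob that works the guard plate, 12 mm below its top; the knob is 18 mm in diameter, its top 194 mm above the bench and 47 mm above the plate. 130 mm from the pivot
- guard_pivot (a point): on the guard's vertical hinge axis, 140 mm above the bench (same axes as the guard plate)
- catch (a joint): slide of the steel safety catch bolt, m: 0 = engaged (pushed in towards the pan between two lugs on the guard's edge), grows as it is drawn straight away from the pan along the shaker's -y axis, 0.032 at its stop. Clear of the guard from 0.02. Friction about 1.5 N, stays where left
- catch_knob (a point): on the axis of the catch's upright round black knob (16 mm in diameter, 33 mm high above the bolt, top 195 mm above the bench), 12 mm below its top
- bottle1: squat amber glass sample bottle, paper label band, standing upright on the bench at the start: round body 44 mm in diameter and 42 mm high, then a white cap/neck 20 mm in diameter up to 80 mm overall; about 0.11 kg, thick heavy base; origin at the centre of its underside, z up through the cap. Pick it up by the cap. All bottles are alike and 5 to 7 of the 7 listed are present
- bottle2: squat amber glass sample bottle, paper label band, standing upright on the bench at the start: round body 44 mm in diameter and 42 mm high, then a white cap/neck 20 mm in diameter up to 80 mm overall; about 0.11 kg, thick heavy base; origin at the centre of its underside, z up through the cap. Pick it up by the cap. All bottles are alike and 5 to 7 of the 7 listed are present
- bottle3: squat amber glass sample bottle, paper label band, standing upright on the bench at the start: round body 44 mm in diameter and 42 mm high, then a white cap/neck 20 mm in diameter up to 80 mm overall; about 0.11 kg, thick heavy base; origin at the centre of its underside, z up through the cap. Pick it up by the cap. All bottles are alike and 5 to 7 of the 7 listed are present
- bottle4: squat amber glass sample bottle, paper label band, standing upright on the bench at the start: round body 44 mm in diameter and 42 mm high, then a white cap/neck 20 mm in diameter up to 80 mm overall; about 0.11 kg, thick heavy base; origin at the centre of its underside, z up through the cap. Pick it up by the cap. All bottles are alike and 5 to 7 of the 7 listed are present
- bottle5: squat amber glass sample bottle, paper label band, standing upright on the bench at the start: round body 44 mm in diameter and 42 mm high, then a white cap/neck 20 mm in diameter up to 80 mm overall; about 0.11 kg, thick heavy base; origin at the centre of its underside, z up through the cap. Pick it up by the cap. All bottles are alike and 5 to 7 of the 7 listed are present
- bottle6: squat amber glass sample bottle, paper label band, standing upright on the bench at the start: round body 44 mm in diameter and 42 mm high, then a white cap/neck 20 mm in diameter up to 80 mm overall; about 0.11 kg, thick heavy base; origin at the centre of its underside, z up through the cap. Pick it up by the cap. All bottles are alike and 5 to 7 of the 7 listed are present
- bottle7: squat amber glass sample bottle, paper label band, standing upright on the bench at the start: round body 44 mm in diameter and 42 mm high, then a white cap/neck 20 mm in diameter up to 80 mm overall; about 0.11 kg, thick heavy base; origin at the centre of its underside, z up through the cap. Pick it up by the cap. All bottles are alike and 5 to 7 of the 7 listed are present
- beaker: empty glass beaker, 50 mm in diameter, 60 mm high, a bystander; origin at the centre of its underside
- dishes: stack of three covered glass dishes, 54 mm in diameter, 41 mm high, a bystander; origin at the centre of its underside
- jar: straight wide-capped amber jar, 46 mm in diameter, 59 mm high, no narrow neck, a bystander; origin at the centre of its underside
There are look-alikes about, which are no part of the job. What is shaped like the bottle7 but green is not meant.

How it is judged (in metres and radians):
On the way, in this order (a step that is already met when the one before it is completed fails the run):
1. the catch is drawn back while the guard is still shut (value of joint catch above 0.02 m and value of joint guard below 0.06 rad), for 0.1 s.
2. the guard is swung well open (value of joint guard above 1.88 rad), for 0.2 s.
3. every bottle stands in the pan, one in the middle and the others round it (horizontal distance between each of bottle1, bottle2, bottle3, bottle4, bottle5, bottle6, bottle7 and pan below 0.056 m and z of each of bottle1, bottle2, bottle3, bottle4, bottle5, bottle6, bottle7 in the frame of pan below 0.006 m and angle between each of bottle1, bottle2, bottle3, bottle4, bottle5, bottle6, bottle7's own z axis and vertical below 0.1 rad and horizontal distance between any of bottle1, bottle2, bottle3, bottle4, bottle5, bottle6, bottle7 and pan below 0.015 m), for 0.2 s.
4. the guard is shut again (value of joint guard below 0.04 rad), for 0.2 s.
5. the catch is pushed home (value of joint catch below 0.006 m), for 0.2 s.
At the end, for the whole second after the job is handed in: Every bottle that is present stands upright (within 0.1 rad) on the pan's floor (within 6 mm) inside its wall, at rest, one of them within 15 mm of the pan's centre; the guard is shut (under 0.04 rad) and the catch home (under 6 mm) (all of step 3 and value of joint guard below 0.04 rad and value of joint catch below 0.006 m and linear speed of each of bottle1, bottle2, bottle3, bottle4, bottle5, bottle6, bottle7 below 0.02 m/s); the robot touches nothing.
It fails at once if a bystander is moved more than 40 mm or knocked over (distance of any of beaker, dishes, jar from where it was at the start of the episode above 0.04 m or angle between any of beaker, dishes, jar's own z axis and vertical above 0.5 rad).
Of bottle1, bottle2, bottle3, bottle4, bottle5, bottle6, bottle7 only 5 to 7 are there at a start; the rules pass over those that are not, and their reading is None.
At some moment in a run one of bottle1, bottle2, bottle3, bottle4, bottle5, bottle6, bottle7 may be knocked a few centimetres aside while the robot is not near it.
It also fails if it takes over 210 s, if anything falls off the work surface, if the arm or the gripper's body presses on something with over 40 N, if the wrist force passes 120 N, or if a joint passes its speed limit or range.

## Working session

There is one attempt and no reset: what is moved stays moved. The work goes in short steps, Python scripts to look and compute and a shell command to move; the robot and the scene stay as the last step left them, time stands still between calls to the robot, and variables do not carry over. Pictures are saved under pics/ and viewed, and the job is handed in when it is done.

```bash
mkdir -p pics; cat > h.py <<'E'
from plant import monitor, eyes, ticket
import numpy as np, cv2
from scipy.spatial.transform import Rotation as R
def snap(name,fn=None,crop=None,scale=1):
    o=monitor.get_obs(); s=eyes.snapshot(name); im=s["image"]
    if fn:
        j=im[:,:,::-1]
        if crop: r0,r1,c0,c1=crop; j=j[r0:r1,c0:c1]
        j=cv2.resize(j,None,fx=scale,fy=scale,interpolation=cv2.INTER_CUBIC)
        cv2.imwrite("pics/"+fn,j)
    if name=="wrist":
        T=np.eye(4);T[:3,:3]=R.from_euler('xyz',o["orientation"],degrees=True).as_matrix();T[:3,3]=o["tool_pos"]
        s["wfc"]=T@s["hand_eye"]
    else: s["wfc"]=np.linalg.inv(s["camera_from_world"])
    return s
def cloud(s):
    d=s["depth"];K=s["K"];h,w=d.shape
    u,v=np.meshgrid(np.arange(w),np.arange(h))
    p=np.stack([(u-K[0,2])/K[0,0]*d,-(v-K[1,2])/K[1,1]*d,-d],-1)
    P=p@s["wfc"][:3,:3].T+s["wfc"][:3,3]
    P[d==0]=np.nan
    return P
def ray_z(s,u,v,z):
    K=s["K"];d=s["wfc"][:3,:3]@np.array([(u-K[0,2])/K[0,0],-(v-K[1,2])/K[1,1],-1]);o=s["wfc"][:3,3]
    return o+d*(z-o[2])/d[2]
E
python3 - <<'E'
from h import *
o=monitor.get_obs(); print(o)
for n in("scene","top","wrist"):
    s=snap(n,n+"0.png"); print(n,s["K"].tolist(),s["wfc"].round(3).tolist(),[k for k in s])
E
```

```text
{'clock': 0.0, 'joint_pos': array([ 8.30274286e+01,  2.05917823e+01,  6.35474635e-01, -2.13838736e-02,
       -7.01365447e+01, -1.65068638e+01]), 'qvel': array([-0.09958619,  0.04744997, -0.0481279 ,  0.00936984,  0.02515378,
        0.00316027]), 'tau': array([-7.04717295e-04, -5.82710302e+01,  2.93055314e+01,  6.99729145e+00,
        7.01461133e-03, -1.67542430e-04]), 'tool_pos': array([0.26875691, 0.61866225, 0.22562772]), 'orientation': array([  94.29261534,   89.90499574, -109.19410202]), 'force': array([-0.11100577, -0.59572465, -0.34297195]), 'moment': array([-0.02683993,  0.02073162, -0.05797715]), 'opening': 0.08750064552990953}
scene [[496.18525754725414, 0.0, 315.365445974936], [0.0, 496.18525754725414, 202.92033351929575], [0.0, 0.0, 1.0]] [[0.48, -0.529, 0.7, 1.412], [0.877, 0.305, -0.371, -0.508], [-0.017, 0.792, 0.61, 0.854], [0.0, 0.0, 0.0, 1.0]] ['image', 'depth', 'K', 'camera_from_world', 'wfc']
top [[432.97731758224853, 0.0, 326.41374976892564], [0.0, 432.97731758224853, 201.73026666940217], [0.0, 0.0, 1.0]] [[-0.086, 0.975, -0.205, 0.405], [-0.996, -0.083, 0.021, -0.081], [0.003, 0.206, 0.978, 1.063], [0.0, 0.0, 0.0, 1.0]] ['image', 'depth', 'K', 'camera_from_world', 'wfc']
wrist [[301.8632933441588, 0.0, 320.6230552562924], [0.0, 301.8632933441588, 205.0045074063276], [0.0, 0.0, 1.0]] [[-0.398, 0.886, 0.236, 0.332], [-0.917, -0.385, -0.101, 0.591], [0.002, -0.257, 0.966, 0.384], [0.0, 0.0, 0.0, 1.0]] ['image', 'depth', 'K', 'hand_eye', 'wfc']
```

View pics/scene0.png

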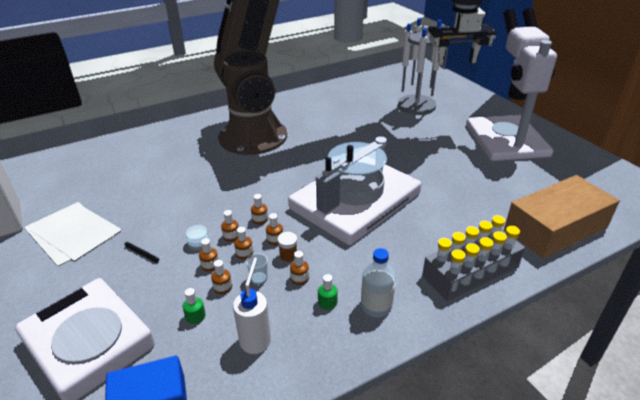

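View pics/top0.png

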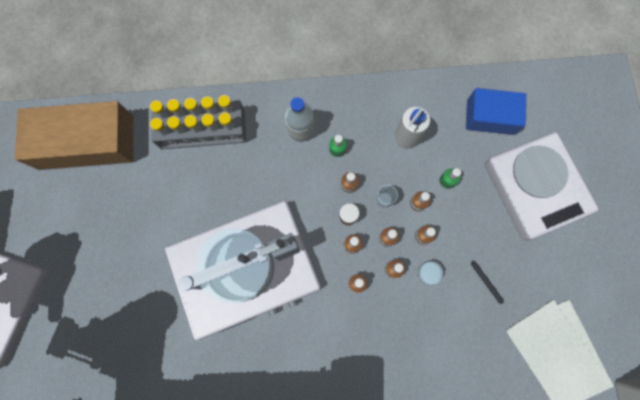

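View pics/wrist0.png

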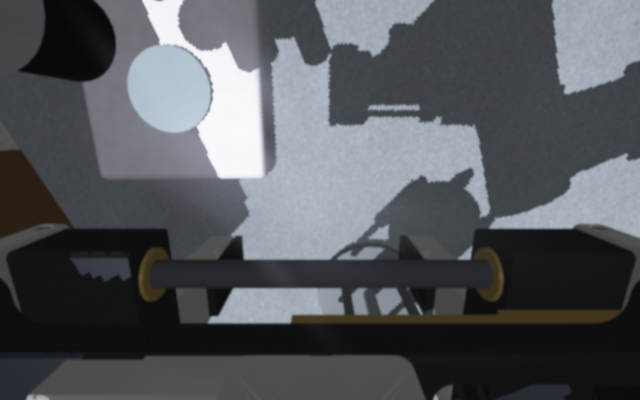

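The top view shows seven white-capped amber bottles at (350,181), (422,200), (353,243), (390,236), (427,234), (396,268) and (358,283). The look-alikes and bystanders are:
- green bottles at (339,145) and (451,177)
- wide jar at (349,213)
- beaker at (388,195)
- dishes at (431,272)

The catch bracket is at about (285,243), the guard knob at about (244,258) and the pivot at (188,283).

```bash
python3 - <<'E'
from h import *
t=snap("top","topc.png",(120,320,150,480),2.4); s=snap("scene","scenec.png",(120,320,170,440),2.9)
P=cloud(t);np.save("P0.npy",P)
Q=cloud(s)
for n,C,im in(("top",P,t["image"]),("scene",Q,s["image"])):
    # caps: z 0.072-0.09
    for lo,hi in((0.072,0.09),(0.185,0.2)):
        m=((C[:,:,2]>lo)&(C[:,:,2]<hi)).astype(np.uint8)
        k,l,st,ce=cv2.connectedComponentsWithStats(m)
        for i in range(1,k):
            if st[i,4]>=6:
                q=C[l==i]; print(n,lo,st[i,4],ce[i].round(1),q.mean(0).round(4),np.ptp(q,axis=0).round(3),im[l==i].mean(0).round())
# housing top z 0.044
    m=(abs(C[:,:,2]-0.044)<0.004)&(C[:,:,1]>-0.05)&(C[:,:,1]<.5)&(im.min(2)>150)
    q=C[m][:,:2].astype(np.float32); print(n,"housing",len(q),cv2.minAreaRect(q))
print(np.nanmedian(P[340:390,250:500,2]),"bench z top")
E
```

```text
top 0.072 4087 [ 68.  131.1] [0.8341 0.4964 0.0873] [0.133 0.243 0.018] [152. 123.  89.]
top 0.072 35 [212.  109.5] [0.8627 0.1551 0.0814] [0.016 0.022 0.016] [82. 84. 81.]
top 0.072 37 [227.9 108.8] [0.8616 0.1168 0.0806] [0.016 0.021 0.017] [88. 90. 84.]
top 0.072 37 [179.1 112.2] [0.863  0.2349 0.0802] [0.015 0.02  0.018] [79. 82. 82.]
top 0.072 37 [195.6 110.9] [0.8626 0.1948 0.0806] [0.016 0.019 0.017] [80. 82. 81.]
top 0.072 41 [162.9 113.2] [0.8632 0.2738 0.0809] [0.018 0.018 0.018] [79. 83. 84.]
top 0.072 6 [516.5 115.3] [ 0.7887 -0.5834  0.0726] [0.008 0.006 0.001] [ 47.  95. 189.]
top 0.072 87 [300.9 127.4] [ 0.7987 -0.0561  0.0808] [0.027 0.066 0.017] [109. 117. 118.]
top 0.072 32 [228.8 125.6] [0.8181 0.1163 0.0809] [0.015 0.022 0.016] [84. 87. 84.]
top 0.072 32 [196.  127.8] [0.8187 0.1948 0.0813] [0.015 0.02  0.017] [80. 83. 81.]
top 0.072 36 [212.5 126.9] [0.8181 0.1554 0.0808] [0.016 0.02  0.016] [82. 85. 83.]
top 0.072 76 [408.4 133.4] [ 0.7614 -0.312   0.0815] [0.044 0.056 0.018] [119. 122. 123.]
top 0.072 37 [162.8 130.4] [0.8192 0.2743 0.0808] [0.016 0.02  0.016] 
[... 9191 characters left out ...]
] [33. 30. 29.]
scene 0.185 49 [514.9  89.2] [0.4565 0.6996 0.1915] [0.048 0.023 0.015] [18. 17. 22.]
scene 0.185 215 [251.8  96.4] [ 0.0917 -0.0186  0.1928] [0.129 0.123 0.015] [25. 25. 27.]
scene 0.185 49 [530.2  99.1] [0.5305 0.6838 0.1932] [0.027 0.022 0.014] [69. 73. 81.]
scene 0.185 42 [349.9 147.4] [0.4939 0.0823 0.1925] [0.02  0.015 0.014] [51. 58. 69.]
scene 0.185 43 [328. 160.] [0.5177 0.0044 0.1928] [0.014 0.016 0.014] [51. 57. 67.]
scene 0.185 19 [254.3 260.2] [ 0.7471 -0.2905  0.1873] [0.012 0.011 0.005] [221. 225. 232.]
scene housing 1880 ((0.48349764943122864, 0.11312957108020782), (0.23193515837192535, 0.3125895857810974), 16.187305450439453)
7.866492221275667e-05 bench z top
```

View pics/topc.png

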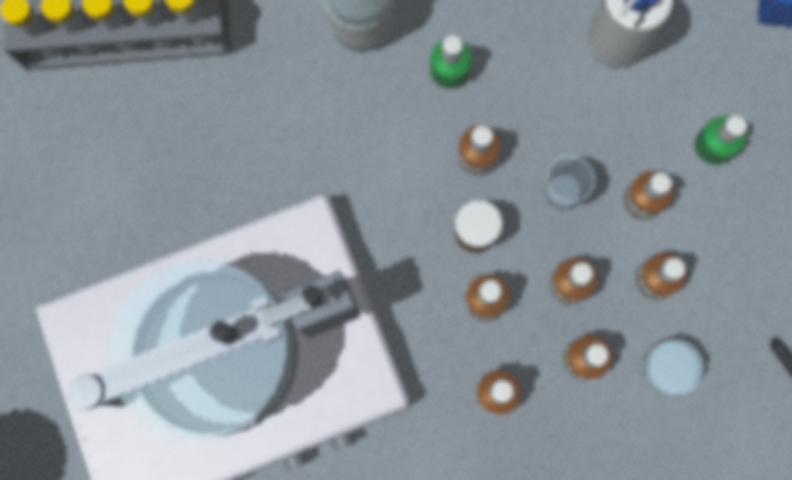

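View pics/scenec.png

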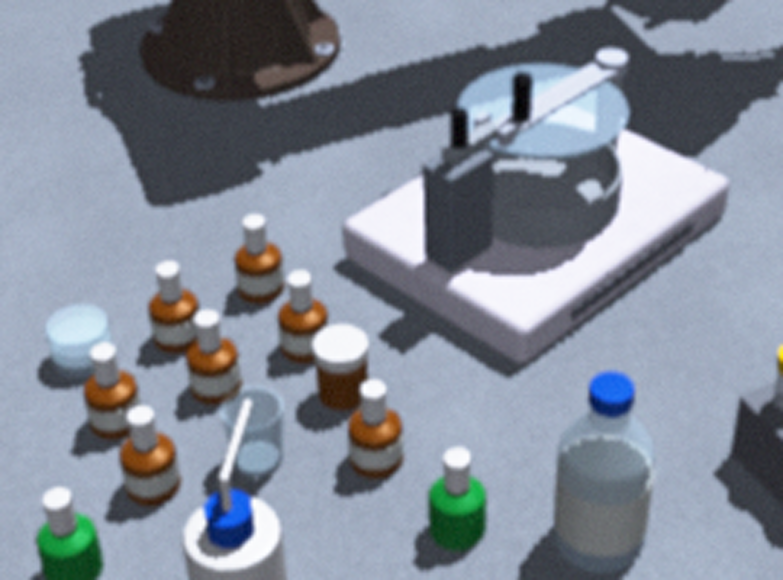

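I counted seven amber narrow-capped bottles. I chose these over the green pair and the jar, and the crops confirm it. Next I need the tool axes.

```bash
cat >> h.py <<'E'
C17,S17=np.cos(np.radians(17)),np.sin(np.radians(17))
def st():
    o=monitor.get_obs();M=R.from_euler('xyz',o["orientation"],degrees=True).as_matrix()
    y=M[:,1];print("t%.2f"%o["clock"],"pos",o["tool_pos"].round(4),"x",M[:,0].round(3),"jaw%.1f"%np.degrees(np.arctan2(y[1],y[0])),"open%.4f"%o["opening"],"F",o["force"].round(1),"q",o["joint_pos"].round(0))
    return o,M
E
python3 -c "
from h import *
o,M=st();print(M.round(2)); print(snap('wrist')['hand_eye'].round(4).tolist())"
python3 -m crank '[{"linear":[0,-1,0.4],"rot":[0,0,0],"hand":0.4},{"linear":[0,-1,0.4],"rot":[0,0,0],"hand":0.4}]'
python3 -c "
from h import *
o,M=st()"
```

```text
t0.25 pos [0.2689 0.6189 0.2261] x [-0.    -0.001 -1.   ] jaw-113.5 open0.0878 F [0.8 0.9 0.1] q [ 83.  21.   1.  -0. -70. -17.]
[[-0.   -0.4  -0.92]
 [-0.   -0.92  0.4 ]
 [-1.    0.   -0.  ]]
[[-0.0001, 0.2572, -0.9664, -0.1583], [1.0, -0.0007, -0.0003, 0.0005], [-0.0007, -0.9664, -0.2572, -0.0692], [0.0, 0.0, 0.0, 1.0]]
clock: 0.55
tool_pos: [0.2683, 0.5003, 0.2683]
orientation: [104.0, 89.4, -99.4]
force: [0.7, 0.3, 2.1]
opening: 0.0731
t0.55 pos [0.2683 0.5003 0.2683] x [-0.002 -0.01  -1.   ] jaw-113.4 open0.0731 F [0.7 0.3 2.1] q [ 82.   9.  -9.  -0. -72. -15.]
```

```bash

python3 -m crank '[{"linear":[0.4,-0.8,0.1],"rot":[0,0,-1],"hand":0.4},{"linear":[0.4,-0.8,0.1],"rot":[0,0,-1],"hand":0.4},{"linear":[0.4,-0.8,0],"rot":[0,0,-1],"hand":0.4},{"linear":[0.4,-0.8,0],"rot":[0,0,-1],"hand":0.4},{"linear":[0.4,-0.8,0],"rot":[0,0,-1],"hand":0.4},{"linear":[0.4,-0.8,0],"rot":[0,0,-1],"hand":0.4},{"linear":[0.4,-0.8,0],"rot":[0,0,-1],"hand":0.4},{"linear":[0.4,-0.8,0],"rot":[0,0,-1],"hand":0.4},{"linear":[0.4,-0.8,0],"rot":[0,0,-1],"hand":0.4},{"linear":[0.4,-0.8,0],"rot":[0,0,-1],"hand":0.4}]'
python3 -c "
from h import *
o,M=st()
s=snap('wrist','w1.png');P=cloud(s)
for lo,hi in((0.185,0.2),(.072,.09)):
    m=((P[:,:,2]>lo)&(P[:,:,2]<hi)).astype(np.uint8)
    k,l,stt,ce=cv2.connectedComponentsWithStats(m)
    for i in range(1,k):
        if stt[i,4]>30: q=P[l==i];print(lo,stt[i,4],ce[i].round(),q.mean(0).round(4),((q.max(0)+q.min(0))/2).round(4),np.ptp(q,axis=0).round(3))
"
```

```text
clock: 1.8
tool_pos: [0.5117, 0.0043, 0.2862]
orientation: [-88.5, 89.8, 16.8]
force: [1.4, 1.1, 0.3]
opening: 0.0349
t1.80 pos [0.5117 0.0043 0.2862] x [ 0.003  0.001 -1.   ] jaw-164.7 open0.0349 F [1.4 1.1 0.3] q [ 23.   3. -14.   0. -73.  -7.]
0.185 288 [318. 204.] [0.515  0.0015 0.1942] [0.5148 0.0024 0.1913] [0.015 0.015 0.012]
0.185 128 [321. 292.] [0.4902 0.0826 0.194 ] [0.4906 0.0825 0.1936] [0.017 0.011 0.004]
0.072 77 [221.   2.] [ 0.6668 -0.1562  0.078 ] [ 0.668  -0.1577  0.0771] [0.015 0.008 0.01 ]
0.072 793 [85. 65.] [ 0.8    -0.0551  0.0808] [ 0.809  -0.0535  0.081 ] [0.035 0.07  0.018]
0.072 301 [354.  43.] [ 0.5178 -0.1558  0.0797] [ 0.5178 -0.1562  0.0771] [0.019 0.019 0.01 ]
0.072 299 [435.  66.] [ 0.4248 -0.1576  0.0796] [ 0.4244 -0.1581  0.0776] [0.019 0.019 0.011]
0.072 39 [317. 157.] [ 0.5252 -0.0251  0.0816] [ 0.5234 -0.025   0.081 ] [0.032 0.01  0.018]
0.072 227 [ 22. 193.] [0.8641 0.1136 0.0814] [0.8673 0.1157 0.081 ] [0.018 0.016 0.018]
0.072 241 [ 59. 203.] [0.8198 0.1152 0.0811] [0.8229 0.1184 0.081 ] [0.017 0.021 0.018]
0.072 174 [287. 222.] [0.5401 0.0628 0.0824] [0.5399 0.0661 0.0795] [0.03  0.039 0.015]
0.072 199 [354. 221.] [0.4592 0.0386 0.0825] [0.4562 0.0429 0.0797] [0.054 0.021 0.015]
0.072 174 [ 20. 223.] [0.864  0.1541 0.0833] [0.868  0.1553 0.0813] [0.019 0.015 0.017]
```

View pics/w1.png

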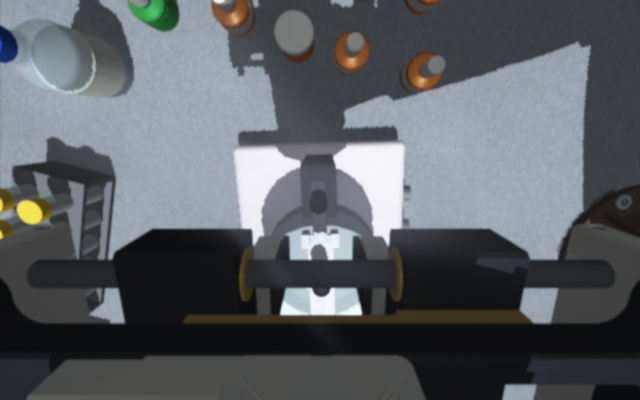

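The wrist view shows the catch knob at (318,204) and the guard knob at (321,292). Next I descend on the catch knob.

```bash

python3 -m crank '[{"linear":[0.05,-0.03,-0.8],"rot":[0,0,0.35],"hand":0.4},{"linear":[0,0,-0.8],"rot":[0,0,0],"hand":0.4},{"linear":[0,0,-0.35],"rot":[0,0,0],"hand":0.4},{"linear":[0,0,0],"rot":[0,0,0],"hand":0.4}]'
python3 -c "
from h import *
o,M=st()
s=snap('wrist','w2.png')
d=np.array([.515,.0022,0])-o['tool_pos'];print(d/0.06)"
```

```text
clock: 2.35
tool_pos: [0.5171, -0.0054, 0.1663]
orientation: [-121.9, 89.8, -15.5]
force: [-0.2, 0.5, 0.2]
opening: 0.0351
t2.35 pos [ 0.5171 -0.0054  0.1663] x [ 0.004 -0.001 -1.   ] jaw-163.6 open0.0351 F [-0.2  0.5  0.2] q [ 21.   8. -24.   0. -57.  -5.]
[-0.03530684  0.12588773 -2.77238489]
```

View pics/w2.png

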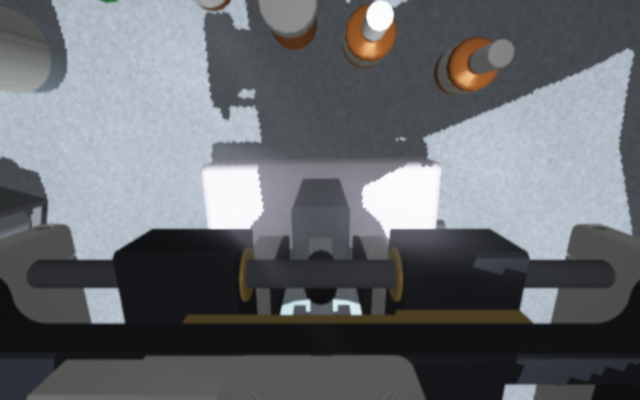

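```bash

python3 -m crank '[{"linear":[-0.03,0.12,0],"rot":[0,0,0.1],"hand":0.4},{"linear":[0,0,0],"rot":[0,0,0],"hand":0.4},{"linear":[0,0,0],"rot":[0,0,0],"hand":0},{"linear":[0,0,0],"rot":[0,0,0],"hand":0},{"linear":[0,0,0],"rot":[0,0,0],"hand":0},{"linear":[0,0,0],"rot":[0,0,0],"hand":0}]'
python3 -c "
from h import *
o,M=st()
s=snap('wrist','w3.png',(100,330,200,440),2)"
```

```text
clock: 3.15
tool_pos: [0.5149, 0.0026, 0.1711]
orientation: [-110.4, 89.6, -3.4]
force: [3.4, 1.0, -2.4]
opening: 0.015
t3.15 pos [0.5149 0.0026 0.1711] x [ 0.006 -0.    -1.   ] jaw-163.0 open0.0150 F [ 3.4  1.  -2.4] q [ 22.   8. -24.   0. -58.  -5.]
```

View pics/w3.png

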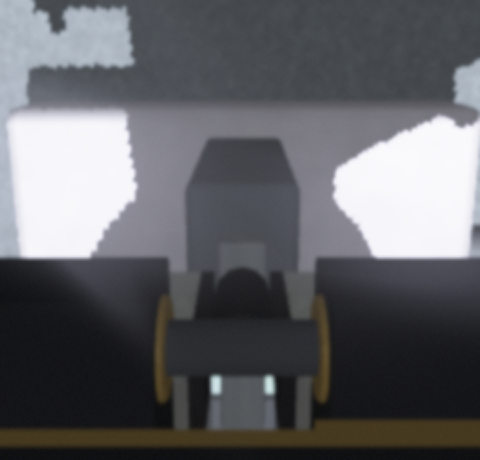

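```bash

python3 -m crank '[{"linear":[0.04,-0.12,0],"rot":[0,0,0],"hand":0},{"linear":[0.04,-0.12,0],"rot":[0,0,0],"hand":0},{"linear":[0.04,-0.12,0],"rot":[0,0,0],"hand":0},{"linear":[0.04,-0.12,0],"rot":[0,0,0],"hand":0},{"linear":[0,0,0],"rot":[0,0,0],"hand":0},{"linear":[0,0,0],"rot":[0,0,0],"hand":0}]'
python3 -c "
from h import *
o,M=st()
t=snap('top','t4.png',(200,320,150,340),4)"
```

```text
clock: 3.95
tool_pos: [0.5238, -0.0259, 0.171]
orientation: [-53.1, 89.6, 53.8]
force: [-4.1, 2.7, 1.3]
opening: 0.0152
t3.95 pos [ 0.5238 -0.0259  0.171 ] x [ 0.004  0.005 -1.   ] jaw-163.1 open0.0152 F [-4.1  2.7  1.3] q [ 18.   9. -23.  -0. -58.  -1.]
```

View pics/t4.png

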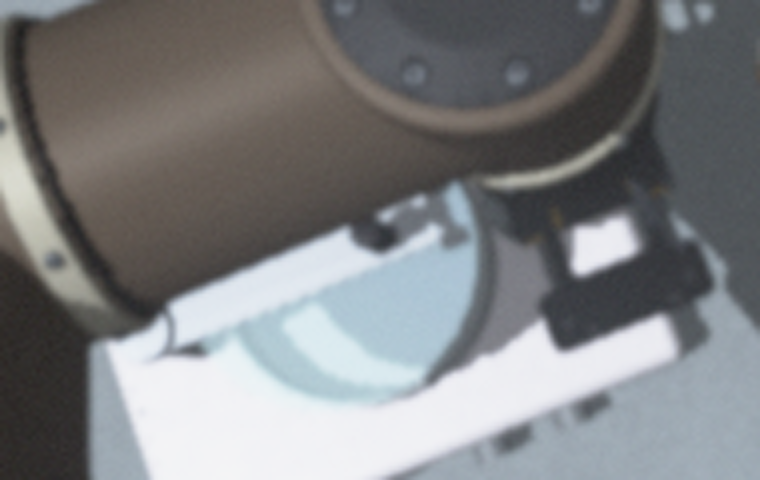

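```bash

python3 -m crank '[{"linear":[0,0,0],"rot":[0,0,0],"hand":0.4},{"linear":[0,0,0],"rot":[0,0,0],"hand":0.4},{"linear":[0,0,0.4],"rot":[0,0,0],"hand":0.4},{"linear":[0,0,0.6],"rot":[0,0,0],"hand":0.4},{"linear":[0,0,0],"rot":[0,0,0],"hand":0.4}]'
python3 -m crank '[{"linear":[-0.18,0.6,0],"rot":[0,0,0],"hand":0.4},{"linear":[-0.18,0.6,0],"rot":[0,0,0],"hand":0.4},{"linear":[-0.18,0.6,0],"rot":[0,0,0],"hand":0.4},{"linear":[0,0,0],"rot":[0,0,0],"hand":0.4},{"linear":[0,0,0],"rot":[0,0,0],"hand":0.4}]'
python3 -c "
from h import *
o,M=st()
s=snap('wrist','w5.png');P=cloud(s)
m=((P[:,:,2]>.185)&(P[:,:,2]<.2)).astype(np.uint8)
k,l,stt,ce=cv2.connectedComponentsWithStats(m)
for i in range(1,k):
        if stt[i,4]>30: q=P[l==i];print(stt[i,4],ce[i].round(),q.mean(0).round(4),((q.max(0)+q.min(0))/2).round(4),np.ptp(q,axis=0).round(3))
"
```

```text
clock: 4.62
tool_pos: [0.5262, -0.0276, 0.2326]
orientation: [-76.5, 89.6, 30.3]
force: [0.1, 1.0, -0.7]
opening: 0.0351
clock: 5.25
tool_pos: [0.4935, 0.0819, 0.2304]
orientation: [-80.3, 89.6, 26.5]
force: [-0.6, 0.3, -0.1]
opening: 0.0347
t5.25 pos [0.4935 0.0819 0.2304] x [ 0.007  0.003 -1.   ] jaw-163.3 open0.0347 F [-0.6  0.3 -0.1] q [ 32.   3. -21.   0. -65. -15.]
663 [325.  51.] [ 0.5233 -0.025   0.1945] [ 0.5234 -0.0258  0.1911] [0.015 0.016 0.012]
538 [325. 226.] [0.4913 0.0786 0.1932] [0.4908 0.0798 0.1906] [0.017 0.017 0.011]
```

View pics/w5.png

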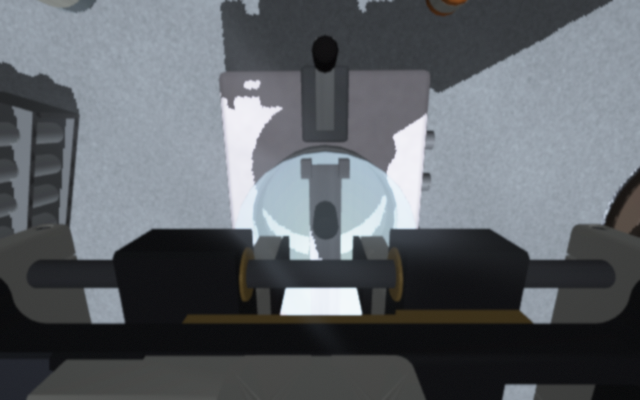

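```bash

python3 -m crank '[{"linear":[-0.045,-0.03,-0.5],"rot":[0,0.4,0.05],"hand":0.4},{"linear":[0,0,-0.5],"rot":[0,0,0],"hand":0.4},{"linear":[0,0,0],"rot":[0,0,0],"hand":0.4},{"linear":[0,0,0],"rot":[0,0,0],"hand":0},{"linear":[0,0,0],"rot":[0,0,0],"hand":0},{"linear":[0,0,0],"rot":[0,0,0],"hand":0},{"linear":[0,0,0],"rot":[0,0,0],"hand":0}]'
python3 -c "
from h import *
o,M=st()
p=o['tool_pos'][:2];c=np.array([.4528,.2043]);v=p-c;print(np.hypot(*v),np.degrees(np.arctan2(v[1],v[0])))
a0=-73
for a in range(-73,46,5):
  f=lambda a:.13*np.array([np.cos(np.radians(a)),np.sin(np.radians(a))])
  print(a,((f(a+5)-f(a))/.06).round(2))
"
```

```text
clock: 6.18
tool_pos: [0.4929, 0.077, 0.1713]
orientation: [62.9, 88.5, 169.6]
force: [1.9, -1.1, -8.1]
opening: 0.0171
t6.17 pos [0.4929 0.077  0.1713] x [-0.025  0.005 -1.   ] jaw-163.3 open0.0171 F [ 1.9 -1.1 -8.1] q [ 31.   7. -24.  -1. -60. -13.]
0.13349088414299332 -72.52009601026772
-73 [0.18 0.06]
-68 [0.17 0.08]
-63 [0.16 0.09]
-58 [0.16 0.11]
-53 [0.15 0.12]
-48 [0.13 0.13]
-43 [0.12 0.14]
-38 [0.11 0.15]
-33 [0.1  0.16]
-28 [0.08 0.17]
-23 [0.07 0.18]
-18 [0.05 0.18]
-13 [0.03 0.19]
-8 [0.02 0.19]
-3 [0.   0.19]
2 [-0.01  0.19]
7 [-0.03  0.19]
12 [-0.05  0.18]
17 [-0.06  0.18]
22 [-0.08  0.17]
27 [-0.09  0.16]
32 [-0.11  0.16]
37 [-0.12  0.15]
42 [-0.13  0.13]
```

```bash

python3 -m crank '[{"linear":[0.18,0.06,0],"rot":[0,-0.1,1],"hand":0},{"linear":[0.17,0.08,0],"rot":[0,-0.1,1],"hand":0},{"linear":[0.16,0.09,0],"rot":[0,-0.1,1],"hand":0},{"linear":[0.16,0.11,0],"rot":[0,0,1],"hand":0},{"linear":[0.15,0.12,0],"rot":[0,0,1],"hand":0},{"linear":[0.13,0.13,0],"rot":[0,0,1],"hand":0},{"linear":[0.12,0.14,0],"rot":[0,0,1],"hand":0},{"linear":[0.11,0.15,0],"rot":[0,0,1],"hand":0},{"linear":[0,0,0],"rot":[0,0,0],"hand":0}]'
python3 -c "
from h import *
o,M=st()
p=o['tool_pos'][:2];c=np.array([.4528,.2043]);v=p-c;print(np.hypot(*v),np.degrees(np.arctan2(v[1],v[0])))"
```

```text
clock: 7.3
tool_pos: [0.5646, 0.1312, 0.1713]
orientation: [36.2, 89.9, -176.0]
force: [1.9, 1.9, -4.1]
opening: 0.0172
t7.30 pos [0.5646 0.1312 0.1713] x [-0.001 -0.    -1.   ] jaw-122.2 open0.0172 F [ 1.9  1.9 -4.1] q [ 32.  14. -16.  -0. -60.  25.]
0.1335617005315463 -33.16712071234855
```

```bash

python3 -m crank '[{"linear":[0.1,0.16,0],"rot":[0,0,1],"hand":0},{"linear":[0.08,0.17,0],"rot":[0,0,1],"hand":0},{"linear":[0.07,0.18,0],"rot":[0,0,1],"hand":0},{"linear":[0.05,0.18,0],"rot":[0,0,1],"hand":0},{"linear":[0.03,0.19,0],"rot":[0,0,1],"hand":0},{"linear":[0.02,0.19,0],"rot":[0,0,1],"hand":0},{"linear":[0,0.19,0],"rot":[0,0,1],"hand":0},{"linear":[-0.01,0.19,0],"rot":[0,0,1],"hand":0},{"linear":[-0.03,0.19,0],"rot":[0,0,1],"hand":0},{"linear":[-0.05,0.18,0],"rot":[0,0,1],"hand":0},{"linear":[-0.06,0.18,0],"rot":[0,0,1],"hand":0},{"linear":[-0.08,0.17,0],"rot":[0,0,1],"hand":0},{"linear":[-0.09,0.16,0],"rot":[0,0,1],"hand":0},{"linear":[-0.11,0.16,0],"rot":[0,0,1],"hand":0},{"linear":[-0.12,0.15,0],"rot":[0,0,1],"hand":0},{"linear":[-0.13,0.13,0],"rot":[0,0,1],"hand":0},{"linear":[0,0,0],"rot":[0,0,0],"hand":0},{"linear":[0,0,0],"rot":[0,0,0],"hand":0}]'
python3 -c "
from h import *
o,M=st()
p=o['tool_pos'][:2];c=np.array([.4528,.2043]);v=p-c;print(np.hypot(*v),np.degrees(np.arctan2(v[1],v[0])))"
```

```text
clock: 9.55
tool_pos: [0.545, 0.3015, 0.1715]
orientation: [-165.2, 89.5, 62.8]
force: [1.5, 1.7, -6.0]
opening: 0.0173
t9.55 pos [0.545  0.3015 0.1715] x [ 0.004  0.008 -1.   ] jaw-42.0 open0.0173 F [ 1.5  1.7 -6. ] q [ 47.  18. -11.  -0. -61.  91.]
0.13397373370237997 46.52081231696188
```

```bash

python3 -m crank '[{"linear":[0,0,0],"rot":[0,0,0],"hand":0.4},{"linear":[0,0,0],"rot":[0,0,0],"hand":0.4},{"linear":[0,0,0.4],"rot":[0,0,0],"hand":0.4},{"linear":[0,0,0.6],"rot":[0,0,0],"hand":0.4},{"linear":[0,0,0.6],"rot":[0,0,0],"hand":0.4}]'
python3 -m crank '[{"linear":[0,-0.3,0],"rot":[0,0,-1],"hand":0.45},{"linear":[0,-0.3,0],"rot":[0,0,-1],"hand":0.45},{"linear":[0,-0.3,0],"rot":[0,0,-1],"hand":0.45},{"linear":[0,-0.3,0],"rot":[0,0,-1],"hand":0.45},{"linear":[0,-0.3,0],"rot":[0,0,-1],"hand":0.45},{"linear":[0,-0.3,0],"rot":[0,0,-1],"hand":0.45},{"linear":[0,-0.3,0],"rot":[0,0,-1],"hand":0.45},{"linear":[0,-0.3,0],"rot":[0,0,-1],"hand":0.45},{"linear":[0,-0.3,0],"rot":[0,0,-1],"hand":0.45},{"linear":[0,-0.3,0],"rot":[0,0,-1],"hand":0.45},{"linear":[0,-0.3,0],"rot":[0,0,-1],"hand":0.45},{"linear":[0,-0.3,0],"rot":[0,0,-1],"hand":0.45},{"linear":[0,-0.3,0],"rot":[0,0,-1],"hand":0.45},{"linear":[0,-0.3,0],"rot":[0,0,-1],"hand":0.45},{"linear":[0,-0.3,0],"rot":[0,0,-1],"hand":0.45},{"linear":[0,-0.3,0],"rot":[0,0,-1],"hand":0.45},{"linear":[0,-0.3,0],"rot":[0,0,-1],"hand":0.45},{"linear":[0,-0.3,0],"rot":[0,0,-1],"hand":0.45},{"linear":[0,-0.3,0],"rot":[0,0,-1],"hand":0.45},{"linear":[0,-0.3,0],"rot":[0,0,-1],"hand":0.45}]'
cat >> h.py <<'E'
def comps(s,lo,hi,minA=30,box=None):
    P=cloud(s);m=((P[:,:,2]>lo)&(P[:,:,2]<hi))
    if box: m&=(P[:,:,0]>box[0])&(P[:,:,0]<box[1])&(P[:,:,1]>box[2])&(P[:,:,1]<box[3])
    k,l,stt,ce=cv2.connectedComponentsWithStats(m.astype(np.uint8)); out=[]
    for i in range(1,k):
        if stt[i,4]>=minA:
            q=P[l==i];top=q[q[:,2]>q[:,2].max()-.004]
            c,r=cv2.minEnclosingCircle(top[:,:2].astype(np.float32))
            out.append((stt[i,4],ce[i].round(),np.round(c,4),round(r,4),s["image"][l==i].mean(0).round()))
    return out
BOX=(.36,.73,-.42,-.08)
E
python3 -c "
from h import *
o,M=st()
for n in('top','wrist','scene'):
  s=snap(n,n+'6.png')
  for c in comps(s,.07,.09,20,BOX):print(n,*c)
"
```

```text
clock: 10.18
tool_pos: [0.5448, 0.2977, 0.2687]
orientation: [-162.2, 89.9, 65.5]
force: [-0.2, 0.3, 0.3]
opening: 0.0349
clock: 12.68
tool_pos: [0.5469, -0.0822, 0.2834]
orientation: [178.6, 88.8, -57.8]
force: [0.0, 1.1, 0.0]
opening: 0.0395
t12.68 pos [ 0.5469 -0.0822  0.2834] x [ 0.011 -0.017 -1.   ] jaw-146.4 open0.0395 F [0.  1.1 0. ] q [ 13.   7. -11.   1. -72.  21.]
top 59 [455. 172.] [ 0.6574 -0.4116] 0.0089 [171. 178. 177.]
top 61 [425. 196.] [ 0.6067 -0.3316] 0.0099 [124. 125. 125.]
top 63 [430. 231.] [ 0.5236 -0.3333] 0.0092 [213. 215. 214.]
top 62 [392. 233.] [ 0.5257 -0.2451] 0.0098 [117. 115. 112.]
top 65 [398. 267.] [ 0.4482 -0.2501] 0.0095 [119. 116. 114.]
top 64 [359. 282.] [ 0.4208 -0.1581] 0.0091 [156. 153. 150.]
wrist 342 [464.   8.] [ 0.5242 -0.3333] 0.0099 [219. 219. 219.]
wrist 288 [268.  69.] [ 0.6701 -0.1637] 0.0099 [131. 130. 130.]
wrist 292 [413.  79.] [ 0.5268 -0.2448] 0.0101 [123. 123. 122.]
wrist 284 [468. 114.] [ 0.4495 -0.2506] 0.0101 [118. 119. 119.]
wrist 228 [374. 150.] [ 0.5174 -0.1566] 0.0098 [131. 128. 126.]
wrist 242 [436. 191.] [ 0.4236 -0.1583] 0.0099 [166. 167. 167.]
scene 56 [257. 197.] [ 0.4245 -0.1571] 0.0092 [148. 151. 159.]
scene 59 [228. 214.] [ 0.4513 -0.2467] 0.011 [122. 125. 133.]
scene 56 [273. 217.] [ 0.5183 -0.1531] 0.0108 [126. 129. 137.]
scene 63 [241. 231.] [ 0.5282 -0.2416] 0.0098 [111. 112. 118.]
scene 64 [205. 242.] [ 0.5247 -0.3301] 0.0104 [204. 207. 213.]
scene 71 [298. 255.] [ 0.6712 -0.1606] 0.0092 [111. 112. 117.]
scene 76 [218. 264.] [ 0.6098 -0.3304] 0.0099 [123. 125. 132.]
scene 86 [190. 293.] [ 0.6592 -0.4104] 0.0108 [179. 182. 188.]
```

View pics/top6.png

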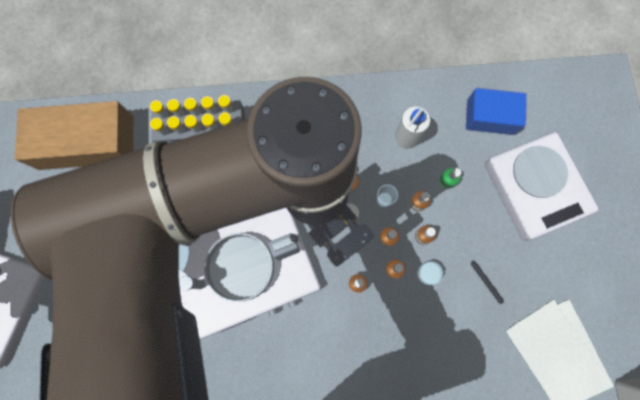

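View pics/wrist6.png

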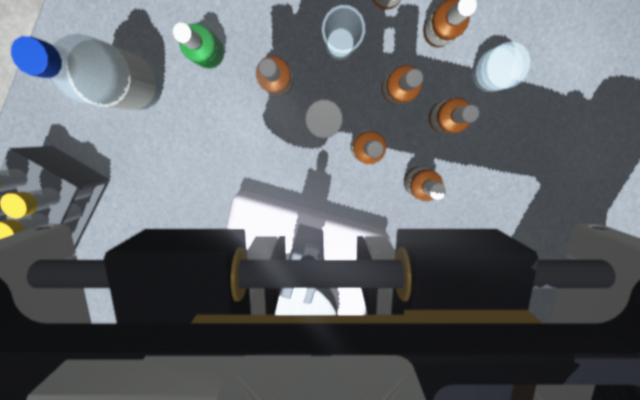

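```bash
cat >> h.py <<'E'
def go(x,y,z,jaw=-163):
    o,M=st()
    xx=M[:,0]; yy=M[:,1]
    Y=np.array([np.cos(np.radians(jaw)),np.sin(np.radians(jaw)),0]);X=np.array([0,0,-1.]);T=np.stack([X,Y,np.cross(X,Y)],1)
    w=R.from_matrix(T@M.T).as_rotvec(degrees=True)/5
    print("delta units",((np.array([x,y,z])-o["tool_pos"])/.06).round(2),"rot units",w.round(2))
    return o
E
python3 -c "
from h import *
go(.5174,-.156,.15)"
```

```text
t12.82 pos [ 0.5469 -0.082   0.2832] x [ 0.011 -0.017 -1.   ] jaw-146.2 open0.0395 F [ 0.  -0.2 -0.5] q [ 13.   7. -11.   1. -72.  21.]
delta units [-0.49 -1.23 -2.22] rot units [ 0.21  0.09 -3.35]
```

```bash

python3 -m crank '[{"linear":[-0.12,-0.31,-0.5],"rot":[0.05,0.02,-0.84],"hand":0.45},{"linear":[-0.12,-0.31,-0.5],"rot":[0.05,0.02,-0.84],"hand":0.45},{"linear":[-0.12,-0.31,-0.6],"rot":[0.05,0.02,-0.84],"hand":0.45},{"linear":[-0.12,-0.31,-0.6],"rot":[0.05,0.02,-0.84],"hand":0.45},{"linear":[0,0,0],"rot":[0,0,0],"hand":0.45},{"linear":[0,0,0],"rot":[0,0,0],"hand":0.45}]'
python3 -c "
from h import *
o=go(.5174,-.156,.05)
s=snap('wrist','w7.png')
for c in comps(s,.07,.09,20,BOX):print(*c)
"
```

```text
clock: 13.58
tool_pos: [0.5189, -0.1564, 0.1511]
orientation: [-129.5, 89.6, -22.4]
force: [-0.0, 0.1, 0.6]
opening: 0.0393
t13.57 pos [ 0.5189 -0.1564  0.1511] x [ 0.007 -0.003 -1.   ] jaw-162.9 open0.0393 F [-0.   0.1  0.6] q [  4.  11. -23.   0. -56.  13.]
delta units [-0.03  0.01 -1.68] rot units [ 0.03  0.08 -0.01]
621 [346. 100.] [ 0.527  -0.2453] 0.0099 [155. 153. 152.]
677 [447. 125.] [ 0.4497 -0.2506] 0.0101 [142. 142. 142.]
697 [135. 149.] [ 0.6701 -0.1636] 0.0105 [229. 230. 231.]
513 [323. 214.] [ 0.5177 -0.157 ] 0.0101 [151. 151. 152.]
```

View pics/w7.png

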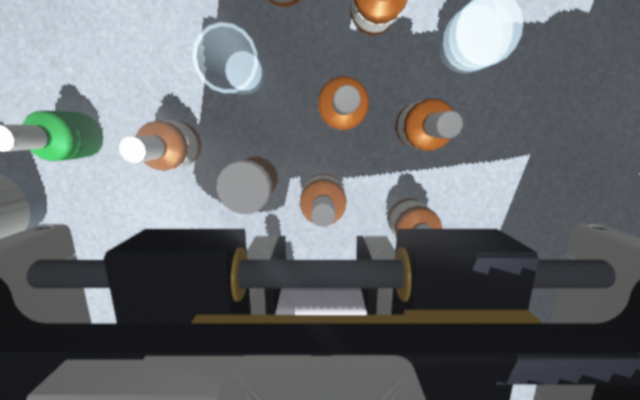

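The bottle's cap is at (323,214), centred between the fingers, with the jar to its left at (245,185). Fingers at about 40 mm opening clear the jar. Next I descend and grip.

```bash

python3 -m crank '[{"linear":[-0.02,0,-0.6],"rot":[0.03,0.08,0],"hand":0.45},{"linear":[0,0,-0.6],"rot":[0,0,0],"hand":0.45},{"linear":[0,0,-0.45],"rot":[0,0,0],"hand":0.45},{"linear":[0,0,0],"rot":[0,0,0],"hand":0.45},{"linear":[0,0,0],"rot":[0,0,0],"hand":0.1},{"linear":[0,0,0],"rot":[0,0,0],"hand":0.1},{"linear":[0,0,0],"rot":[0,0,0],"hand":0.1},{"linear":[0,0,0],"rot":[0,0,0],"hand":0.1}]'
python3 -c "
from h import *
o=go(.5177,-.1568,.05)"
python3 -m crank '[{"linear":[0,0,0.6],"rot":[0,0,0],"hand":0.1},{"linear":[0,0,1],"rot":[0,0,0],"hand":0.1},{"linear":[0,0,1],"rot":[0,0,0],"hand":0.1},{"linear":[0,0,0.9],"rot":[0,0,0],"hand":0.1},{"linear":[0,0,0],"rot":[0,0,0],"hand":0.1}]'
python3 -c "
from h import *
o=go(.482,.1087,.26)
s=snap('wrist','w8.png');print([c for c in comps(s,.1,.4,200)])
t=snap('top','t8.png',(180,330,150,350),4)
P=cloud(t)
# pan rim ring
m=(P[:,:,2]>.078)&(P[:,:,2]<.092)&(np.hypot(P[:,:,0]-.482,P[:,:,1]-.109)<.09)&(np.hypot(P[:,:,0]-.482,P[:,:,1]-.109)>.06)
q=P[m][:,:2]; print(len(q),cv2.fitEllipse(q.astype(np.float32)),cv2.minEnclosingCircle(q.astype(np.float32)))
"
```

```text
clock: 14.62
tool_pos: [0.5272, -0.1529, 0.0612]
orientation: [-108.4, 88.9, -0.8]
force: [-1.0, -1.1, -1.6]
opening: 0.0188
t14.62 pos [ 0.5272 -0.1529  0.0612] x [ 0.019 -0.    -1.   ] jaw-162.3 open0.0188 F [-1.  -1.1 -1.6] q [  4.  18. -28.   0. -43.  13.]
delta units [-0.16 -0.06 -0.19] rot units [ 0.    0.22 -0.14]
clock: 15.25
tool_pos: [0.5249, -0.1533, 0.2781]
orientation: [-108.8, 88.9, -1.1]
force: [0.5, 0.6, -2.1]
opening: 0.0193
t15.25 pos [ 0.5249 -0.1533  0.2781] x [ 0.019 -0.    -1.   ] jaw-162.3 open0.0193 F [ 0.5  0.6 -2.1] q [  4.   6. -12.   0. -71.  13.]
delta units [-0.71  4.37 -0.3 ] rot units [ 0.01  0.21 -0.13]
[(np.int32(3356), array([ 39., 192.]), array([ 0.8207, -0.0546]), 0.0141, array([129., 146., 166.])), (np.int32(98363), array([318., 315.]), array([ 0.546 , -0.1717]), 0.0341, array([49., 49., 49.]))]
141 ((0.4788443446159363, 0.12182402610778809), (0.15587781369686127, 0.1777036339044571), 5.496984481811523) ((0.4662002921104431, 0.06764323264360428), 0.0626397579908371)
```

View pics/w8.png

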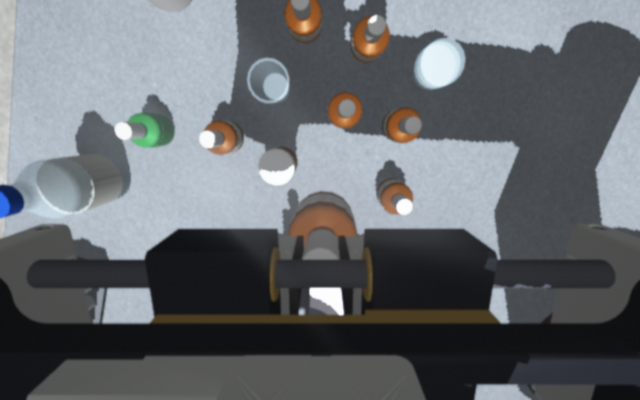

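View pics/t8.png

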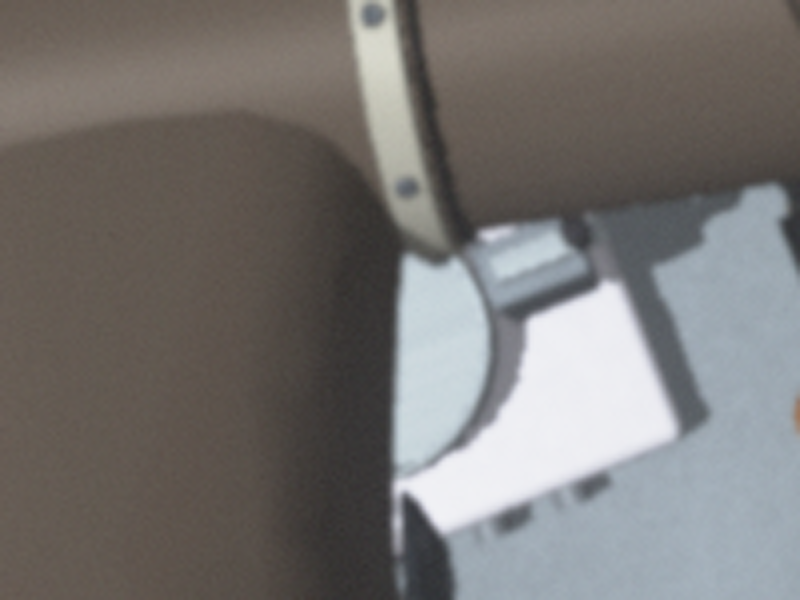

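```bash

python3 -c "
from h import *
st()
s=snap('wrist')
for c in comps(s,.05,.065,20,(.5,.75,-.35,-.08)):print('jar?',*c)
for c in comps(s,.07,.09,20,BOX):print(*c)
s=snap('scene','s9.png',(120,320,170,440),2.9)
st()
"
```

```text
t15.35 pos [ 0.5226 -0.1528  0.2733] x [ 0.011  0.001 -1.   ] jaw-162.4 open0.0190 F [ 0.5  0.  -1.9] q [  4.   6. -12.   0. -71.  13.]
jar? 78 [299.  12.] [ 0.607  -0.3292] 0.0094 [97. 84. 76.]
jar? 60 [367.  35.] [ 0.525  -0.3288] 0.0084 [115. 101.  92.]
jar? 521 [262.  76.] [ 0.6237 -0.2481] 0.0249 [140. 155. 166.]
jar? 56 [215. 137.] [ 0.6654 -0.1645] 0.0084 [111. 105. 102.]
jar? 1082 [273. 166.] [ 0.5879 -0.1531] 0.0228 [179. 181. 182.]
160 [296.   4.] [ 0.6077 -0.329 ] 0.0088 [111. 110. 110.]
356 [373.  23.] [ 0.5243 -0.3335] 0.01 [158. 157. 157.]
263 [344. 107.] [ 0.5269 -0.2452] 0.0099 [137. 133. 131.]
276 [410. 124.] [ 0.4496 -0.2508] 0.0102 [128. 126. 125.]
280 [204. 138.] [ 0.6702 -0.1637] 0.01 [220. 221. 222.]
232 [401. 205.] [ 0.4236 -0.1576] 0.0099 [232. 233. 233.]
t15.45 pos [ 0.5218 -0.1528  0.2714] x [ 0.007  0.001 -1.   ] jaw-162.4 open0.0193 F [-0.6 -0.5 -1.8] q [  4.   6. -12.  -0. -71.  13.]
```

View pics/s9.png

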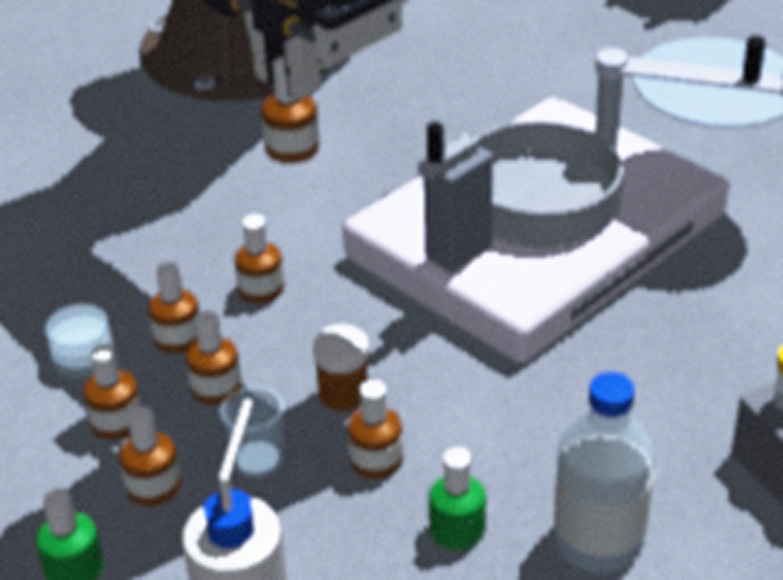

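```bash

python3 -c "
from h import *
P=np.load('P0.npy')
m=(P[:,:,2]>.052)&(P[:,:,2]<.065)&(abs(P[:,:,0]-.59)<.05)&(abs(P[:,:,1]+.155)<.05)
q=P[m];print(len(q),cv2.minEnclosingCircle(q[:,:2].astype(np.float32)))
m=(abs(P[:,:,0]-.52)<.03)&(abs(P[:,:,1]+.155)<.04)
o=go(.482,.1087,.26)
for i in range(3): eyes.snapshot('wrist'); st()
"
```

```text
289 ((0.5864070653915405, -0.15312188863754272), 0.022829046472907066)
t15.45 pos [ 0.5218 -0.1528  0.2714] x [ 0.007  0.001 -1.   ] jaw-162.4 open0.0193 F [-0.6 -0.5 -1.8] q [  4.   6. -12.  -0. -71.  13.]
delta units [-0.66  4.36 -0.19] rot units [-0.01  0.08 -0.12]
t15.50 pos [ 0.5219 -0.1528  0.2712] x [ 0.007  0.    -1.   ] jaw-162.4 open0.0196 F [ 0.7  0.3 -2.2] q [  4.   6. -12.   0. -71.  13.]
t15.55 pos [ 0.522  -0.1529  0.2712] x [ 0.007  0.    -1.   ] jaw-162.4 open0.0195 F [-0.3 -1.  -2. ] q [  4.   6. -12.   0. -71.  13.]
t15.60 pos [ 0.5221 -0.1529  0.2714] x [ 0.007  0.    -1.   ] jaw-162.4 open0.0190 F [ 0.2  0.7 -0.4] q [  4.   6. -12.   0. -71.  13.]
```

```bash
cat >> h.py <<'E'
def held():
    o,M=st();s=snap('scene');P=cloud(s);p=o['tool_pos']
    m=(np.hypot(P[:,:,0]-p[0],P[:,:,1]-p[1])<.035)&(P[:,:,2]<p[2]-.005)&(P[:,:,2]>.1)
    q=P[m];print(len(q),'zmin rel',np.percentile(q[:,2],[0,1,3]).round(4)-p[2].round(4))
    b=q[(q[:,2]>p[2]-.045)&(q[:,2]<p[2]-.015)]
    # cylinder fit r=22 via least squares
    from scipy.optimize import least_squares
    r=least_squares(lambda c:np.hypot(b[:,0]-c[0],b[:,1]-c[1])-.022,p[:2],loss='soft_l1',f_scale=.001)
    print('body centre rel tcp',(r.x-p[:2]).round(4),'n',len(b))
E
python3 -c "
from h import *
held()"
```

```text
t15.60 pos [ 0.5221 -0.1529  0.2714] x [ 0.007  0.    -1.   ] jaw-162.4 open0.0190 F [ 0.2  0.7 -0.4] q [  4.   6. -12.   0. -71.  13.]
409 zmin rel [-0.0581 -0.0573 -0.055 ]
body centre rel tcp [-0.0018  0.0023] n 234
```

```bash

python3 -m crank '[{"linear":[-0.06,0.6,0.2],"rot":[0,0.05,-0.1],"hand":0.1},{"linear":[-0.09,0.7,0.2],"rot":[0,0,0],"hand":0.1},{"linear":[-0.1,0.7,0],"rot":[0,0,0],"hand":0.1},{"linear":[-0.1,0.7,0],"rot":[0,0,0],"hand":0.1},{"linear":[-0.1,0.7,0],"rot":[0,0,0],"hand":0.1},{"linear":[-0.1,0.5,0],"rot":[0,0,0],"hand":0.1},{"linear":[-0.1,0.4,0],"rot":[0,0,0],"hand":0.1},{"linear":[0,0,0],"rot":[0,0,0],"hand":0.1},{"linear":[0,0,0],"rot":[0,0,0],"hand":0.1}]'
python3 -c "
from h import *
from scipy.optimize import least_squares
s=snap('scene','s10.png',(60,260,240,460),3.5)
P=cloud(s)
m=(P[:,:,2]>.080)&(P[:,:,2]<.09)
rr=np.hypot(P[:,:,0]-.482,P[:,:,1]-.109); m&=(rr<.085)&(rr>.068)
q=P[m][:,:2]
for c0 in [(.482,.109)]:
  r=least_squares(lambda c:np.hypot(q[:,0]-c[0],q[:,1]-c[1])-c[2],[*c0,.075],loss='soft_l1',f_scale=.002);print(len(q),r.x)
  ang=np.degrees(np.arctan2(q[:,1]-.109,q[:,0]-.482));print(np.histogram(ang,12,(-180,180))[0])
go(.482,.1087,.15)
held()
"
```

```text
clock: 16.77
tool_pos: [0.4803, 0.112, 0.29]
orientation: [101.9, 89.5, -151.0]
force: [1.1, -0.5, -1.6]
opening: 0.019
297 [0.48327918 0.11167662 0.07466537]
[21  0  0  9 41 43 37 18 21 35 39 33]
t16.82 pos [0.4803 0.1119 0.29  ] x [-0.007 -0.004 -1.   ] jaw-163.0 open0.0193 F [-0.3  0.4 -1.8] q [ 36.   1. -15.  -0. -74. -19.]
delta units [ 0.03 -0.05 -2.33] rot units [ 0.05 -0.09 -0.01]
t16.82 pos [0.4803 0.1119 0.29  ] x [-0.007 -0.004 -1.   ] jaw-163.0 open0.0193 F [-0.3  0.4 -1.8] q [ 36.   1. -15.  -0. -74. -19.]
346 zmin rel [-0.0566 -0.0556 -0.0542]
body centre rel tcp [-0.0012  0.0022] n 200
```

View pics/s10.png

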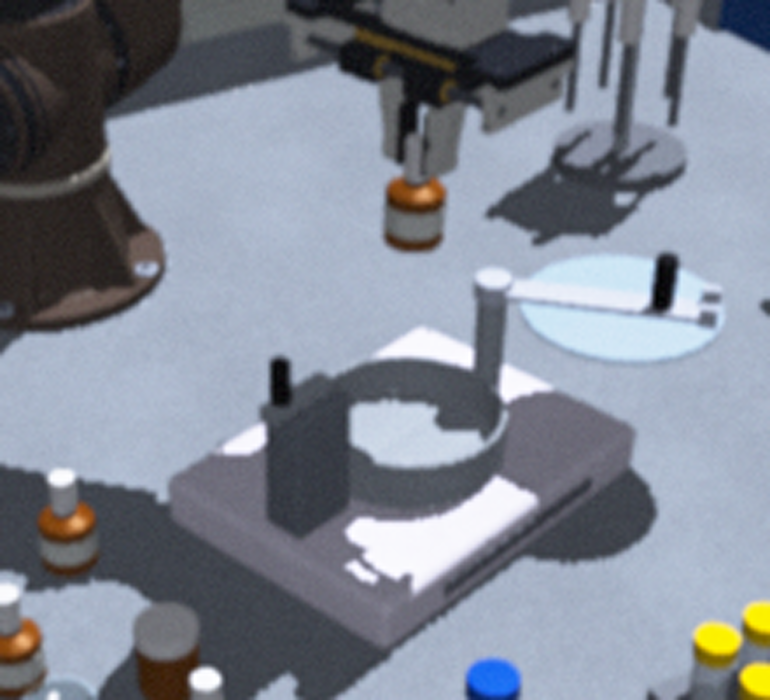

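```bash

python3 -m crank '[{"linear":[0.07,-0.04,-0.6],"rot":[0.05,-0.09,0],"hand":0.1},{"linear":[0,0,-0.7],"rot":[0,0,0],"hand":0.1},{"linear":[0,0,-0.7],"rot":[0,0,0],"hand":0.1},{"linear":[0,0,-0.5],"rot":[0,0,0],"hand":0.1},{"linear":[0,0,-0.3],"rot":[0,0,0],"hand":0.1},{"linear":[0,0,0],"rot":[0,0,0],"hand":0.1},{"linear":[0,0,0],"rot":[0,0,0],"hand":0.1}]'
python3 -c "
from h import *
s=eyes.snapshot('top');s=eyes.snapshot('top')
go(.4845,.1095,.110)
"
```

```text
clock: 17.75
tool_pos: [0.4867, 0.1039, 0.119]
orientation: [-93.6, 89.8, 13.0]
force: [0.4, -0.5, -1.0]
opening: 0.0193
t17.85 pos [0.4866 0.1041 0.1192] x [ 0.004  0.001 -1.   ] jaw-163.4 open0.0190 F [ 0.  -0.5 -1.6] q [ 35.  10. -30.   0. -50. -18.]
delta units [-0.04  0.09 -0.15] rot units [-0.02  0.05  0.08]
```

```bash

python3 -m crank '[{"linear":[-0.04,0.09,0],"rot":[0,0,0],"hand":0.1},{"linear":[0,0,0],"rot":[0,0,0],"hand":0.1},{"linear":[0,0,-0.08],"rot":[0,0,0],"hand":0.1},{"linear":[0,0,-0.07],"rot":[0,0,0],"hand":0.1},{"linear":[0,0,0],"rot":[0,0,0],"hand":0.1}]'
python3 -c "
from h import *
s=eyes.snapshot('top');s=eyes.snapshot('top')
go(.4845,.1095,.110)
"
```

```text
clock: 18.48
tool_pos: [0.4848, 0.1106, 0.1112]
orientation: [-82.2, 89.5, 24.4]
force: [0.1, 0.2, -0.4]
opening: 0.019
t18.57 pos [0.485  0.1107 0.1115] x [ 0.008  0.004 -1.   ] jaw-163.4 open0.0192 F [ 0.5 -0.3 -0.5] q [ 36.  10. -31.   0. -49. -19.]
delta units [-0.01 -0.02 -0.03] rot units [-0.04  0.09  0.08]
```

```bash

python3 -m crank '[{"linear":[0,-0.01,-0.03],"rot":[0,0,0],"hand":0.1},{"linear":[0,0,0],"rot":[0,0,0],"hand":0.35},{"linear":[0,0,0],"rot":[0,0,0],"hand":0.35},{"linear":[0,0,0.3],"rot":[0,0,0],"hand":0.35},{"linear":[0,0,0.8],"rot":[0,0,0],"hand":0.35},{"linear":[0,0,0.9],"rot":[0,0,0],"hand":0.35},{"linear":[0,0,0.9],"rot":[0,0,0],"hand":0.35},{"linear":[0,0,0],"rot":[0,0,0],"hand":0.35}]'
cat >> h.py <<'E'
def panview(fn):
    from scipy.optimize import least_squares
    s=snap('scene',fn,(60,260,240,460),3.5)
    r=[]
    for c in comps(s,.115,.145,20,(.38,.58,.02,.2)):
        d=c[2]-np.array([.4833,.1117]); r.append((c[0],c[1],'rel shaker x,y mm',(1000*np.array([d@[C17,S17],d@[-S17,C17]])).round(1),c[3]))
    for x in r: print(*x)
E
python3 -c "
from h import *
panview('s11.png');go(.424,-.158,.15)
"
```

```text
clock: 19.58
tool_pos: [0.4848, 0.1093, 0.29]
orientation: [-88.4, 89.5, 18.3]
force: [1.1, -0.9, -0.7]
opening: 0.0307
35 [378. 150.] rel shaker x,y mm [ 1.4 87.9] 0.0029
62 [357. 165.] rel shaker x,y mm [ 0.8 -3.5] 0.0114
37 [338. 180.] rel shaker x,y mm [ 16.8 -92.2] 0.0074
t19.62 pos [0.4836 0.1089 0.2876] x [ 0.005  0.002 -1.   ] jaw-163.4 open0.0307 F [ 0.1 -0.3 -1. ] q [ 36.   1. -16.   0. -73. -19.]
delta units [-0.99 -4.45 -2.29] rot units [-0.02  0.06  0.08]
```

View pics/s11.png

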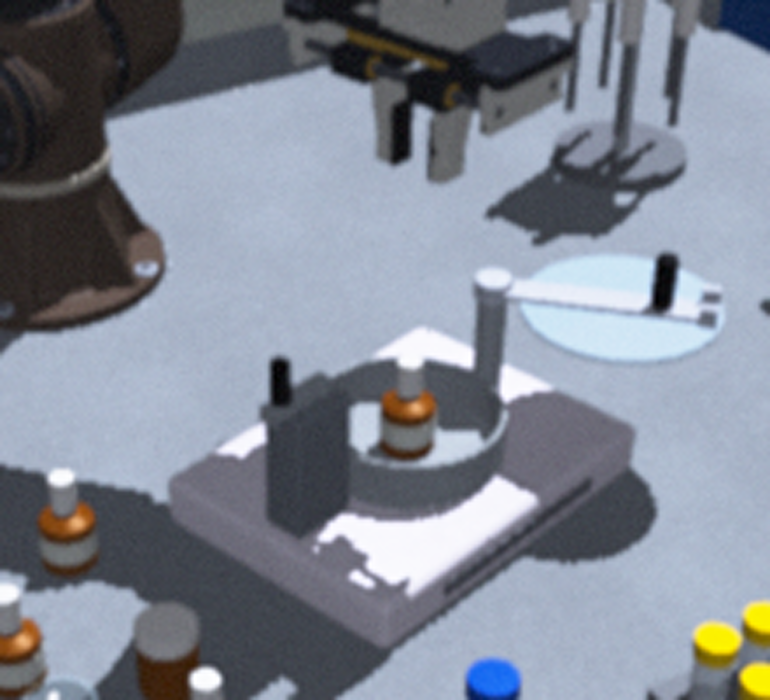

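```bash

python3 -m crank '[{"linear":[-0.15,0.6,0],"rot":[0,0,0],"hand":0.45},{"linear":[-0.15,0.6,0],"rot":[0,0,0],"hand":0.45},{"linear":[0,0,0],"rot":[0,0,0],"hand":0.45},{"linear":[0,0,0],"rot":[0,0,0],"hand":0.45}]'
cat >> h.py <<'E'
def panwrist(fn):
    from scipy.optimize import least_squares
    st();s=snap('wrist',fn);P=cloud(s)
    rr=np.hypot(P[:,:,0]-.482,P[:,:,1]-.109); m=(P[:,:,2]>.080)&(P[:,:,2]<.09)&(rr<.085)&(rr>.066)
    q=P[m][:,:2]
    r=least_squares(lambda c:np.hypot(q[:,0]-c[0],q[:,1]-c[1])-.075,[.482,.109],loss='soft_l1',f_scale=.001);print('pan',len(q),r.x.round(4))
    print(np.histogram(np.degrees(np.arctan2(q[:,1]-.109,q[:,0]-.482)),12,(-180,180))[0])
    for c in comps(s,.115,.145,60,(.38,.58,.02,.2)):
        d=c[2]-r.x; print(*c[:4],'rel mm',(1000*np.array([d@[C17,S17],d@[-S17,C17]])).round(1))
E
python3 -c "
from h import *
panwrist('w12.png')
"
```

```text
clock: 20.12
tool_pos: [0.4635, 0.1814, 0.2836]
orientation: [-159.1, 89.9, -52.6]
force: [0.1, -0.3, 0.5]
opening: 0.0394
t20.12 pos [0.4635 0.1814 0.2836] x [ 0.001 -0.001 -1.   ] jaw-163.5 open0.0394 F [ 0.1 -0.3  0.5] q [ 44.   2. -16.   0. -73. -28.]
pan 1796 [0.482  0.1093]
[144 162 171 190 168 161 153 136 129 125 120 137]
407 [323.  23.] [0.5076 0.0265] 0.0172 rel mm [  0.3 -86.6]
315 [322. 119.] [0.4834 0.1089] 0.0099 rel mm [ 1.2 -0.7]
79 [324. 205.] [0.4555 0.1955] 0.0114 rel mm [-0.1 90.2]
```

View pics/w12.png

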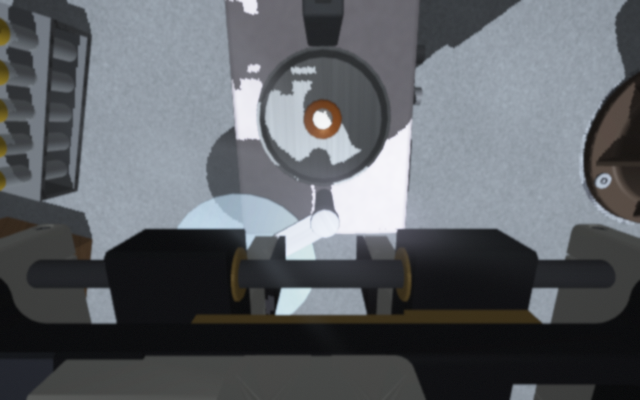

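The wrist view shows the pan at about (323,117) with the first bottle at (322,119), within about 1.4 mm of centre. Next is bottle A.

```bash

python3 -m crank '[{"linear":[-0.11,-0.9,0],"rot":[0,0,0.02],"hand":0.45},{"linear":[-0.11,-0.9,0],"rot":[0,0,0.02],"hand":0.45},{"linear":[-0.11,-0.9,0],"rot":[0,0,0.02],"hand":0.45},{"linear":[-0.11,-0.9,0],"rot":[0,0,0.02],"hand":0.45},{"linear":[-0.11,-0.9,-0.2],"rot":[0,0,0.02],"hand":0.45},{"linear":[-0.11,-0.8,-0.6],"rot":[0,0,0],"hand":0.45},{"linear":[0,-0.2,-0.8],"rot":[0,0,0],"hand":0.45},{"linear":[0,0,-0.6],"rot":[0,0,0],"hand":0.45},{"linear":[0,0,0],"rot":[0,0,0],"hand":0.45}]'
python3 -c "
from h import *
eyes.snapshot('scene')
s=snap('wrist')
go(.424,-.158,.06)
for c in comps(s,.07,.09,20,BOX):print(*c)
"
```

```text
clock: 21.3
tool_pos: [0.4181, -0.165, 0.147]
orientation: [-173.7, 89.8, -67.1]
force: [1.5, -0.5, 0.4]
opening: 0.0394
t21.40 pos [ 0.4207 -0.1646  0.1498] x [ 0.007 -0.004 -1.   ] jaw-163.4 open0.0393 F [ 0.5 -0.4  1.5] q [  4.   3. -33.   0. -54.  12.]
delta units [ 0.05  0.11 -1.5 ] rot units [0.04 0.08 0.07]
780 [208.  69.] [ 0.5265 -0.2453] 0.0102 [143. 143. 143.]
639 [315.  94.] [ 0.4493 -0.2506] 0.01 [153. 151. 150.]
399 [  7. 124.] [ 0.6653 -0.1644] 0.0085 [163. 164. 165.]
517 [314. 221.] [ 0.4234 -0.1587] 0.0098 [149. 150. 151.]
```

```bash

python3 -m crank '[{"linear":[0.05,0.1,-0.5],"rot":[0.04,0.08,0.07],"hand":0.45},{"linear":[0,0,-0.5],"rot":[0,0,0],"hand":0.45},{"linear":[0,0,-0.4],"rot":[0,0,0],"hand":0.45},{"linear":[0,0,-0.2],"rot":[0,0,0],"hand":0.45},{"linear":[0,0,0],"rot":[0,0,0],"hand":0.45},{"linear":[0,0,0],"rot":[0,0,0],"hand":0.45}]'
python3 -c "
from h import *
eyes.snapshot('scene')
go(.4237,-.1586,.053)
"
```

```text
clock: 22.15
tool_pos: [0.4338, -0.1575, 0.0623]
orientation: [-109.6, 88.9, -2.3]
force: [0.5, -0.1, 0.4]
opening: 0.0394
t22.20 pos [ 0.4337 -0.1575  0.0623] x [ 0.02  -0.001 -1.   ] jaw-162.7 open0.0393 F [0.7 0.7 0.3] q [  5.  10. -39.   0. -40.  12.]
delta units [-0.17 -0.02 -0.15] rot units [ 0.01  0.22 -0.06]
```

```bash

python3 -m crank '[{"linear":[-0.17,-0.02,0],"rot":[0,0.22,0],"hand":0.45},{"linear":[0,0,-0.1],"rot":[0,0,0],"hand":0.45},{"linear":[0,0,0],"rot":[0,0,0],"hand":0.45}]'
python3 -c "
from h import *
eyes.snapshot('scene')
go(.4237,-.1586,.053)
"
```

```text
clock: 22.58
tool_pos: [0.4235, -0.1588, 0.0573]
orientation: [-128.6, 89.9, -21.3]
force: [-0.2, 0.2, 0.2]
opening: 0.0392
t22.62 pos [ 0.4236 -0.1588  0.0574] x [ 0.002 -0.001 -1.   ] jaw-162.7 open0.0393 F [-0.3  0.4 -0.3] q [  5.  11. -39.   0. -40.  13.]
delta units [ 0.    0.   -0.07] rot units [ 0.01  0.02 -0.06]
```

```bash

python3 -m crank '[{"linear":[0,0,-0.03],"rot":[0,0,0],"hand":0.1},{"linear":[0,0,0],"rot":[0,0,0],"hand":0.1},{"linear":[0,0,0],"rot":[0,0,0],"hand":0.1},{"linear":[0,0,0],"rot":[0,0,0],"hand":0.1},{"linear":[0,0,0.5],"rot":[0,0,0],"hand":0.1},{"linear":[0,0,0.9],"rot":[0,0,0],"hand":0.1},{"linear":[0,0,0.9],"rot":[0,0,0],"hand":0.1},{"linear":[0,0.2,0.9],"rot":[0,0,0],"hand":0.1},{"linear":[0.14,0.7,0.6],"rot":[0,0,0],"hand":0.1},{"linear":[0.14,0.9,0],"rot":[0,0,0],"hand":0.1},{"linear":[0.14,0.9,0],"rot":[0,0,0],"hand":0.1},{"linear":[0.14,0.9,0],"rot":[0,0,0],"hand":0.1},{"linear":[0.14,0.9,0],"rot":[0,0,0],"hand":0.1},{"linear":[0.08,0.5,0],"rot":[0,0,0],"hand":0.1},{"linear":[0,0,0],"rot":[0,0,0],"hand":0.1},{"linear":[0,0,0],"rot":[0,0,0],"hand":0.1}]'
python3 -c "
from h import *
held()
go(.4681,.1547,.13)
"
```

```text
clock: 24.62
tool_pos: [0.4659, 0.1508, 0.2901]
orientation: [9.5, 89.9, 116.7]
force: [0.3, 0.5, -0.4]
opening: 0.0194
t24.62 pos [0.4659 0.1508 0.2901] x [-0.001  0.002 -1.   ] jaw-162.8 open0.0194 F [ 0.3  0.5 -0.4] q [ 41.   1. -16.  -0. -73. -24.]
323 zmin rel [-0.158  -0.0532 -0.0514]
body centre rel tcp [-0.0004  0.0038] n 183
t24.68 pos [0.4659 0.1506 0.2901] x [-0.001  0.002 -1.   ] jaw-162.9 open0.0196 F [ 0.3 -0.2 -1.3] q [ 41.   1. -16.  -0. -73. -24.]
delta units [ 0.04  0.07 -2.67] rot units [-0.03 -0.01 -0.03]
```

```bash

python3 -m crank '[{"linear":[0.06,0.05,-0.5],"rot":[0,0,0],"hand":0.1},{"linear":[0,0,-0.7],"rot":[0,0,0],"hand":0.1},{"linear":[0,0,-0.7],"rot":[0,0,0],"hand":0.1},{"linear":[0,0,-0.3],"rot":[0,0,0],"hand":0.1},{"linear":[0,0,-0.05],"rot":[0,0,0],"hand":0.1},{"linear":[0,0,0],"rot":[0,0,0],"hand":0.1}]'
python3 -c "
from h import *
eyes.snapshot('scene')
go(.4695,.1537,.108)
"
```

```text
clock: 25.42
tool_pos: [0.4701, 0.1484, 0.154]
orientation: [-48.7, 89.7, 58.1]
force: [-0.4, 0.5, -0.1]
opening: 0.0192
t25.48 pos [0.4701 0.1486 0.1542] x [ 0.003  0.005 -1.   ] jaw-163.3 open0.0192 F [-0.2 -0.1 -1. ] q [ 40.   7. -28.  -0. -55. -24.]
delta units [-0.01  0.09 -0.77] rot units [-0.06  0.04  0.05]
```

Correct, then lower slowly in small steps.

```bash

python3 -m crank '[{"linear":[-0.01,0.09,0],"rot":[-0.06,0.04,0.05],"hand":0.1},{"linear":[0,0.01,-0.15],"rot":[0,0,0],"hand":0.1},{"linear":[0,0.01,-0.15],"rot":[0,0,0],"hand":0.1},{"linear":[0,0.01,-0.15],"rot":[0,0,0],"hand":0.1},{"linear":[0,0.01,-0.15],"rot":[0,0,0],"hand":0.1},{"linear":[0,0,-0.06],"rot":[0,0,0],"hand":0.1},{"linear":[0,0,0],"rot":[0,0,0],"hand":0.1}]'
python3 -c "
from h import *
eyes.snapshot('scene')
go(.4695,.1537,.1065)
"
```

```text
clock: 26.35
tool_pos: [0.4702, 0.157, 0.1134]
orientation: [-94.4, 89.9, 12.6]
force: [0.5, -1.2, -0.9]
opening: 0.0194
t26.40 pos [0.4702 0.157  0.1135] x [ 0.002  0.001 -1.   ] jaw-163.0 open0.0193 F [ 0.5 -1.  -1.7] q [ 41.  10. -30.   0. -50. -24.]
delta units [-0.01 -0.06 -0.12] rot units [-0.01  0.02 -0.  ]
```

```bash

python3 -m crank '[{"linear":[-0.01,-0.05,-0.04],"rot":[0,0,0],"hand":0.1},{"linear":[0,0,-0.06],"rot":[0,0,0],"hand":0.1},{"linear":[0,0,-0.03],"rot":[0,0,0],"hand":0.1},{"linear":[0,0,0],"rot":[0,0,0],"hand":0.1}]'
python3 -c "
from h import *
eyes.snapshot('scene')
go(.4695,.1537,.1065)
"
```

```text
clock: 26.9
tool_pos: [0.4698, 0.1543, 0.1057]
orientation: [-72.0, 89.8, 35.0]
force: [0.1, 0.0, -0.3]
opening: 0.0193
t26.95 pos [0.4699 0.1544 0.1057] x [ 0.003  0.002 -1.   ] jaw-163.0 open0.0192 F [ 0.6 -0.6 -1. ] q [ 41.  10. -31.   0. -48. -24.]
delta units [-0.01 -0.01  0.01] rot units [-0.02  0.03 -0.  ]
```

```bash

python3 -m crank '[{"linear":[0,0,-0.01],"rot":[0,0,0],"hand":0.3},{"linear":[0,0,0],"rot":[0,0,0],"hand":0.35},{"linear":[0,0,0],"rot":[0,0,0],"hand":0.35},{"linear":[0,0,0.3],"rot":[0,0,0],"hand":0.35},{"linear":[0,0,0.8],"rot":[0,0,0],"hand":0.35},{"linear":[0,0.2,0.9],"rot":[0,0,0],"hand":0.45},{"linear":[-0.1,0.2,0.9],"rot":[0,0,0],"hand":0.45},{"linear":[0,0,0],"rot":[0,0,0],"hand":0.45}]'
python3 -c "
from h import *
eyes.snapshot('scene')
panwrist('w13.png')
go(.4495,-.2504,.15)
"
```

```text
clock: 27.95
tool_pos: [0.4632, 0.1782, 0.285]
orientation: [-79.4, 89.8, 27.6]
force: [0.5, 0.7, -0.4]
opening: 0.0394
t28.00 pos [0.4621 0.1775 0.2826] x [-0. -0. -1.] jaw-163.0 open0.0391 F [-0.4  0.6 -0.5] q [ 44.   1. -16.  -0. -73. -27.]
pan 1805 [0.482  0.1092]
[145 158 170 190 173 166 153 135 129 127 124 135]
387 [321.  27.] [0.5081 0.0264] 0.0173 rel mm [  0.8 -86.8]
312 [320. 122.] [0.4834 0.1088] 0.01 rel mm [ 1.2 -0.8]
302 [320. 170.] [0.4698 0.1548] 0.01 rel mm [ 1.7 47.2]
86 [322. 208.] [0.4555 0.195 ] 0.0109 rel mm [-0.2 89.8]
t28.05 pos [0.4614 0.1768 0.2808] x [-0.003 -0.002 -1.   ] jaw-163.0 open0.0397 F [-0.8 -0.4 -0. ] q [ 44.   1. -16.  -0. -72. -27.]
delta units [-0.2  -7.12 -2.18] rot units [ 0.02 -0.03  0.01]
```

View pics/w13.png

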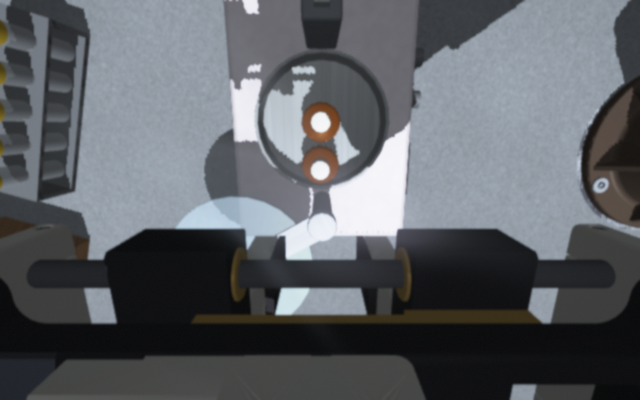

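```bash

python3 -m crank '[{"linear":[0,-0.7,0],"rot":[0,0,0],"hand":0.45},{"linear":[0,-0.9,0],"rot":[0,0,0],"hand":0.45},{"linear":[-0.03,-0.9,0],"rot":[0,0,0],"hand":0.45},{"linear":[-0.03,-0.9,0],"rot":[0,0,0],"hand":0.45},{"linear":[-0.03,-0.9,0],"rot":[0,0,0],"hand":0.45},{"linear":[-0.03,-0.9,-0.3],"rot":[0,0,0],"hand":0.45},{"linear":[-0.03,-0.9,-0.6],"rot":[0,0,0],"hand":0.45},{"linear":[-0.03,-0.7,-0.8],"rot":[0,0,0],"hand":0.45},{"linear":[0,-0.3,-0.8],"rot":[0,0,0],"hand":0.45},{"linear":[0,0,-0.3],"rot":[0,0,0],"hand":0.45},{"linear":[0,0,0],"rot":[0,0,0],"hand":0.45}]'
python3 -c "
from h import *
eyes.snapshot('scene')
s=snap('wrist')
go(.4495,-.2504,.055)
for c in comps(s,.07,.09,20,BOX):print(*c)
"
```

```text
clock: 29.42
tool_pos: [0.4378, -0.2583, 0.0969]
orientation: [80.4, 88.4, -172.8]
force: [-0.7, 0.1, 0.5]
opening: 0.0395
t29.52 pos [ 0.4394 -0.2582  0.099 ] x [-0.024 -0.004 -1.   ] jaw-163.1 open0.0398 F [-0.1  0.2  0.1] q [ -8.  13. -29.   1. -49.  24.]
delta units [ 0.17  0.13 -0.73] rot units [ 0.05 -0.27  0.02]
1871 [49. 24.] [ 0.6081 -0.3322] 0.0108 [228. 229. 229.]
1297 [210.  71.] [ 0.5237 -0.3341] 0.0101 [162. 162. 162.]
869 [177. 216.] [ 0.5267 -0.2457] 0.0102 [153. 153. 154.]
821 [300. 243.] [ 0.4493 -0.2512] 0.0099 [161. 162. 163.]
```

```bash

python3 -m crank '[{"linear":[0.17,0.12,0],"rot":[0.05,-0.27,0.02],"hand":0.45},{"linear":[0,0,-0.15],"rot":[0,0,0],"hand":0.45},{"linear":[0,0,-0.15],"rot":[0,0,0],"hand":0.45},{"linear":[0,0,-0.15],"rot":[0,0,0],"hand":0.45},{"linear":[0,0,-0.15],"rot":[0,0,0],"hand":0.45},{"linear":[0,0,-0.12],"rot":[0,0,0],"hand":0.45},{"linear":[0,0,0],"rot":[0,0,0],"hand":0.45}]'
python3 -c "
from h import *
eyes.snapshot('scene')
go(.4494,-.2508,.055)
"
```

```text
clock: 30.4
tool_pos: [0.452, -0.2496, 0.0552]
orientation: [-110.3, 89.6, -3.2]
force: [0.3, -0.9, 0.5]
opening: 0.0393
t30.45 pos [ 0.4523 -0.2497  0.0555] x [ 0.007 -0.001 -1.   ] jaw-162.9 open0.0395 F [-0.4  0.1 -0.6] q [ -7.  16. -32.  -0. -42.  24.]
delta units [-0.05 -0.02 -0.01] rot units [ 0.01  0.08 -0.03]
```

```bash

python3 -m crank '[{"linear":[-0.05,-0.02,0],"rot":[0,0.08,0],"hand":0.45},{"linear":[0,0,0],"rot":[0,0,0],"hand":0.1},{"linear":[0,0,0],"rot":[0,0,0],"hand":0.1},{"linear":[0,0,0],"rot":[0,0,0],"hand":0.1},{"linear":[0,0,0],"rot":[0,0,0],"hand":0.1},{"linear":[0,0,0.5],"rot":[0,0,0],"hand":0.1},{"linear":[0,0,0.9],"rot":[0,0,0],"hand":0.1},{"linear":[0,0,0.9],"rot":[0,0,0],"hand":0.1},{"linear":[0,0.2,0.9],"rot":[0,0,0],"hand":0.1},{"linear":[0.16,0.8,0.6],"rot":[0,0,0],"hand":0.1},{"linear":[0.16,0.9,0],"rot":[0,0,0],"hand":0.1},{"linear":[0.16,0.9,0],"rot":[0,0,0],"hand":0.1},{"linear":[0.16,0.9,0],"rot":[0,0,0],"hand":0.1},{"linear":[0.16,0.9,0],"rot":[0,0,0],"hand":0.1},{"linear":[0.16,0.9,0],"rot":[0,0,0],"hand":0.1},{"linear":[0.16,0.7,0],"rot":[0,0,0],"hand":0.1},{"linear":[0.05,0.3,0],"rot":[0,0,0],"hand":0.1},{"linear":[0,0,0],"rot":[0,0,0],"hand":0.1},{"linear":[0,0,0],"rot":[0,0,0],"hand":0.1}]'
python3 -c "
from h import *
held()
go(.5149,.1440,.15)
"
```

```text
clock: 32.83
tool_pos: [0.5147, 0.1514, 0.29]
orientation: [33.6, 89.8, 140.6]
force: [-0.5, -0.6, -1.8]
opening: 0.0192
t32.83 pos [0.5147 0.1514 0.29  ] x [-0.003  0.002 -1.   ] jaw-163.1 open0.0192 F [-0.5 -0.6 -1.8] q [ 37.   5. -11.  -0. -74. -20.]
357 zmin rel [-0.1899 -0.1746 -0.0532]
body centre rel tcp [-0.0006  0.0043] n 192
t32.88 pos [0.5147 0.1512 0.2901] x [-0.003  0.003 -1.   ] jaw-163.1 open0.0191 F [-0.7 -0.2 -1.3] q [ 37.   5. -11.  -0. -74. -20.]
delta units [ 0.   -0.12 -2.33] rot units [-0.03 -0.03  0.01]
```

```bash

python3 -m crank '[{"linear":[0,-0.05,-0.5],"rot":[0,0,0],"hand":0.1},{"linear":[0,0,-0.7],"rot":[0,0,0],"hand":0.1},{"linear":[0,0,-0.7],"rot":[0,0,0],"hand":0.1},{"linear":[0,0,-0.3],"rot":[0,0,0],"hand":0.1},{"linear":[0,0,-0.05],"rot":[0,0,0],"hand":0.1},{"linear":[0,0,0],"rot":[0,0,0],"hand":0.1}]'
python3 -c "
from h import *
eyes.snapshot('scene')
go(.5149,.1440,.106)
"
```

```text
clock: 33.62
tool_pos: [0.5152, 0.1419, 0.1547]
orientation: [-38.2, 89.7, 68.3]
force: [-0.0, -0.1, -0.8]
opening: 0.0192
t33.67 pos [0.5152 0.142  0.1549] x [ 0.002  0.005 -1.   ] jaw-163.5 open0.0190 F [ 0.7  0.2 -1. ] q [ 36.  11. -23.  -0. -56. -20.]
delta units [-0.01  0.03 -0.81] rot units [-0.06  0.03  0.1 ]
```

```bash

python3 -m crank '[{"linear":[-0.01,0.03,0],"rot":[-0.06,0.03,0.1],"hand":0.1},{"linear":[0,0,-0.15],"rot":[0,0,0],"hand":0.1},{"linear":[0,0,-0.15],"rot":[0,0,0],"hand":0.1},{"linear":[0,0,-0.15],"rot":[0,0,0],"hand":0.1},{"linear":[0,0,-0.15],"rot":[0,0,0],"hand":0.1},{"linear":[0,0,-0.14],"rot":[0,0,0],"hand":0.1},{"linear":[0,0,0],"rot":[0,0,0],"hand":0.1}]'
python3 -c "
from h import *
eyes.snapshot('scene')
go(.5149,.1440,.105)
"
```

```text
clock: 34.55
tool_pos: [0.5151, 0.1443, 0.1087]
orientation: [-71.0, 89.9, 36.0]
force: [0.1, -0.8, -1.5]
opening: 0.0194
t34.60 pos [0.5154 0.1444 0.1092] x [ 0.002  0.001 -1.   ] jaw-162.9 open0.0193 F [ 0.2 -0.7 -1. ] q [ 37.  14. -26.   0. -50. -20.]
delta units [-0.01 -0.01 -0.07] rot units [-0.02  0.02 -0.01]
```

```bash

python3 -m crank '[{"linear":[0,0,-0.05],"rot":[0,0,0],"hand":0.1},{"linear":[0,0,0],"rot":[0,0,0],"hand":0.1},{"linear":[0,0,0],"rot":[0,0,0],"hand":0.35},{"linear":[0,0,0],"rot":[0,0,0],"hand":0.35},{"linear":[0,0,0],"rot":[0,0,0],"hand":0.35},{"linear":[0,0,0.3],"rot":[0,0,0],"hand":0.35},{"linear":[0,0,0.8],"rot":[0,0,0],"hand":0.35},{"linear":[0,0,0.9],"rot":[0,0,0],"hand":0.45},{"linear":[0,0,0.9],"rot":[0,0,0],"hand":0.45},{"linear":[0,-0.3,0],"rot":[0,0,0],"hand":0.45}]'
python3 -m crank '[{"linear":[0.03,-0.8,0],"rot":[0,0,0],"hand":0.45},{"linear":[0.03,-0.9,0],"rot":[0,0,0],"hand":0.45},{"linear":[0.03,-0.9,0],"rot":[0,0,0],"hand":0.45},{"linear":[0.03,-0.9,0],"rot":[0,0,0],"hand":0.45},{"linear":[0.03,-0.9,-0.3],"rot":[0,0,0],"hand":0.45},{"linear":[0.03,-0.9,-0.6],"rot":[0,0,0],"hand":0.45},{"linear":[0.03,-0.6,-0.8],"rot":[0,0,0],"hand":0.45},{"linear":[0,-0.2,-0.8],"rot":[0,0,0],"hand":0.45},{"linear":[0,0,-0.4],"rot":[0,0,0],"hand":0.45},{"linear":[0,0,0],"rot":[0,0,0],"hand":0.45}]'
python3 -c "
from h import *
eyes.snapshot('scene')
s=snap('wrist')
go(.5267,-.2455,.055)
for c in comps(s,.07,.09,20,BOX):print(*c)
s=snap('scene','s14.png',(60,320,170,460),2.5)
"
```

```text
clock: 35.85
tool_pos: [0.5155, 0.1263, 0.2867]
orientation: [-88.6, 89.7, 18.6]
force: [-0.4, -0.4, -1.2]
opening: 0.0389
clock: 37.1
tool_pos: [0.5219, -0.2509, 0.1058]
orientation: [-55.6, 89.7, 51.4]
force: [0.2, -0.1, 0.8]
opening: 0.0393
t37.20 pos [ 0.5238 -0.2509  0.1084] x [ 0.007  0.003 -1.   ] jaw-162.9 open0.0400 F [-0.3  0.1  0.7] q [ -6.  18. -20.  -0. -52.  24.]
delta units [ 0.05  0.09 -0.89] rot units [-0.03  0.08 -0.02]
1163 [221.  65.] [ 0.608  -0.3323] 0.0099 [151. 150. 150.]
942 [359. 106.] [ 0.5243 -0.3342] 0.01 [163. 162. 161.]
759 [312. 238.] [ 0.5269 -0.2457] 0.0101 [156. 156. 158.]
121 [ 91. 293.] [ 0.6623 -0.1613] 0.0055 [232. 233. 234.]
```

View pics/s14.png

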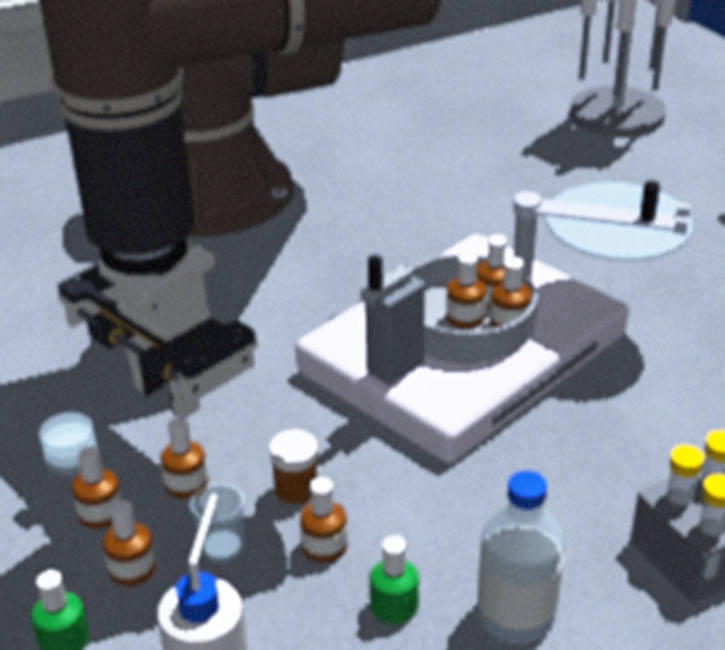

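The view shows three bottles upright in the pan at about (490,275). Bottle D is below the fingers. Next I grip D.

```bash

python3 -m crank '[{"linear":[0.05,0.09,0],"rot":[-0.03,0.08,0],"hand":0.45},{"linear":[0,0,-0.17],"rot":[0,0,0],"hand":0.45},{"linear":[0,0,-0.17],"rot":[0,0,0],"hand":0.45},{"linear":[0,0,-0.17],"rot":[0,0,0],"hand":0.45},{"linear":[0,0,-0.17],"rot":[0,0,0],"hand":0.45},{"linear":[0,0,-0.17],"rot":[0,0,0],"hand":0.45},{"linear":[0,0,0],"rot":[0,0,0],"hand":0.45}]'
python3 -c "
from h import *
eyes.snapshot('scene')
go(.5268,-.2455,.055)
"
```

```text
clock: 38.12
tool_pos: [0.5292, -0.2443, 0.0573]
orientation: [-116.7, 89.7, -9.5]
force: [-1.0, -0.3, 0.9]
opening: 0.0392
t38.17 pos [ 0.5296 -0.2443  0.0578] x [ 0.007 -0.001 -1.   ] jaw-162.7 open0.0395 F [ 0.2 -0.1  0.8] q [ -6.  21. -23.   0. -45.  23.]
delta units [-0.05 -0.02 -0.05] rot units [ 0.01  0.08 -0.05]
```

```bash

python3 -m crank '[{"linear":[-0.05,-0.02,-0.02],"rot":[0,0.08,0],"hand":0.45},{"linear":[0,0,0],"rot":[0,0,0],"hand":0.1},{"linear":[0,0,0],"rot":[0,0,0],"hand":0.1},{"linear":[0,0,0],"rot":[0,0,0],"hand":0.1},{"linear":[0,0,0],"rot":[0,0,0],"hand":0.1},{"linear":[0,0,0.5],"rot":[0,0,0],"hand":0.1},{"linear":[0,0,0.9],"rot":[0,0,0],"hand":0.1},{"linear":[0,0,0.9],"rot":[0,0,0],"hand":0.1},{"linear":[0,0.2,0.9],"rot":[0,0,0],"hand":0.1},{"linear":[0,0.7,0.6],"rot":[0,0,0],"hand":0.1},{"linear":[0,0.9,0],"rot":[0,0,0],"hand":0.1},{"linear":[0,0.9,0],"rot":[0,0,0],"hand":0.1},{"linear":[0,0.9,0],"rot":[0,0,0],"hand":0.1},{"linear":[0,0.9,0],"rot":[0,0,0],"hand":0.1},{"linear":[0,0.7,0],"rot":[0,0,0],"hand":0.1},{"linear":[0,0.4,0],"rot":[0,0,0],"hand":0.1},{"linear":[0,0,0],"rot":[0,0,0],"hand":0.1},{"linear":[0,0,0],"rot":[0,0,0],"hand":0.1}]'
python3 -c "
from h import *
go(.5287,.0986,.15)
"
```

```text
clock: 40.42
tool_pos: [0.5216, 0.1009, 0.2924]
orientation: [-14.4, 89.9, 92.8]
force: [0.6, 0.4, -1.1]
opening: 0.0192
t40.42 pos [0.5216 0.1009 0.2924] x [-0.     0.002 -1.   ] jaw-162.8 open0.0192 F [ 0.6  0.4 -1.1] q [ 32.   5. -11.  -0. -74. -15.]
delta units [ 0.12 -0.04 -2.37] rot units [-0.02 -0.   -0.03]
```

```bash

python3 -m crank '[{"linear":[0.1,0.05,-0.5],"rot":[0,0,0],"hand":0.1},{"linear":[0,0,-0.7],"rot":[0,0,0],"hand":0.1},{"linear":[0,0,-0.7],"rot":[0,0,0],"hand":0.1},{"linear":[0,0,-0.35],"rot":[0,0,0],"hand":0.1},{"linear":[0,0,-0.05],"rot":[0,0,0],"hand":0.1},{"linear":[0,0,0],"rot":[0,0,0],"hand":0.1}]'
python3 -c "
from h import *
eyes.snapshot('scene')
go(.5287,.0986,.106)
"
```

```text
clock: 41.18
tool_pos: [0.5284, 0.0981, 0.1527]
orientation: [-64.0, 89.8, 42.8]
force: [1.0, 0.7, -0.7]
opening: 0.0187
t41.23 pos [0.5285 0.0983 0.1529] x [ 0.003  0.003 -1.   ] jaw-163.2 open0.0193 F [ 0.2  0.1 -1. ] q [ 31.  11. -23.  -0. -56. -15.]
delta units [ 0.    0.01 -0.78] rot units [-0.04  0.04  0.04]
```

```bash

python3 -m crank '[{"linear":[0,0,-0.15],"rot":[-0.04,0.04,0.04],"hand":0.1},{"linear":[0,0,-0.15],"rot":[0,0,0],"hand":0.1},{"linear":[0,0,-0.15],"rot":[0,0,0],"hand":0.1},{"linear":[0,0,-0.15],"rot":[0,0,0],"hand":0.1},{"linear":[0,0,-0.13],"rot":[0,0,0],"hand":0.1},{"linear":[0,0,0],"rot":[0,0,0],"hand":0.1}]'
python3 -c "
from h import *
eyes.snapshot('scene')
go(.5287,.0986,.107)
"
```

```text
clock: 41.98
tool_pos: [0.5295, 0.0988, 0.1079]
orientation: [-88.2, 89.8, 18.8]
force: [-0.3, -0.5, -0.9]
opening: 0.0192
t42.02 pos [0.5296 0.0988 0.1082] x [ 0.003  0.001 -1.   ] jaw-163.0 open0.0190 F [-0.3 -0.3 -0.9] q [ 31.  14. -26.   0. -50. -14.]
delta units [-0.01 -0.   -0.02] rot units [-0.01  0.03 -0.  ]
```

```bash

python3 -m crank '[{"linear":[0,0,-0.03],"rot":[0,0,0],"hand":0.1},{"linear":[0,0,0],"rot":[0,0,0],"hand":0.1},{"linear":[0,0,0],"rot":[0,0,0],"hand":0.35},{"linear":[0,0,0],"rot":[0,0,0],"hand":0.35},{"linear":[0,0,0],"rot":[0,0,0],"hand":0.35},{"linear":[0,0,0.3],"rot":[0,0,0],"hand":0.35},{"linear":[0,0,0.8],"rot":[0,0,0],"hand":0.35},{"linear":[0,0,0.9],"rot":[0,0,0],"hand":0.45},{"linear":[0,0,0.9],"rot":[0,0,0],"hand":0.45},{"linear":[0,-0.3,0],"rot":[0,0,0],"hand":0.45}]'
python3 -m crank '[{"linear":[0,-0.8,0],"rot":[0,0,0],"hand":0.45},{"linear":[0,-0.9,0],"rot":[0,0,0],"hand":0.45},{"linear":[0,-0.9,0],"rot":[0,0,0],"hand":0.45},{"linear":[0,-0.9,0],"rot":[0,0,0],"hand":0.45},{"linear":[0,-0.9,0],"rot":[0,0,0],"hand":0.45},{"linear":[0,-0.9,-0.4],"rot":[0,0,0],"hand":0.45},{"linear":[0,-0.8,-0.6],"rot":[0,0,0],"hand":0.45},{"linear":[0,-0.5,-0.8],"rot":[0,0,0],"hand":0.45},{"linear":[0,-0.2,-0.8],"rot":[0,0,0],"hand":0.45},{"linear":[0,0,-0.4],"rot":[0,0,0],"hand":0.45},{"linear":[0,0,0],"rot":[0,0,0],"hand":0.45}]'
python3 -c "
from h import *
eyes.snapshot('scene')
s=snap('wrist')
go(.5242,-.334,.055)
for c in comps(s,.07,.09,20,BOX):print(*c)
s=snap('scene','s15.png',(60,320,170,460),2.5)
"
```

```text
clock: 43.28
tool_pos: [0.5296, 0.0806, 0.2868]
orientation: [-102.9, 89.8, 4.2]
force: [-0.0, 0.0, -1.5]
opening: 0.0394
clock: 44.65
tool_pos: [0.5219, -0.3432, 0.0946]
orientation: [-9.4, 89.8, 97.6]
force: [0.4, -0.6, 1.3]
opening: 0.0394
t44.75 pos [ 0.5238 -0.3435  0.0974] x [ 0.004  0.002 -1.   ] jaw-162.9 open0.0395 F [ 0.4 -0.3 -0.1] q [-16.  22. -15.  -0. -53.  33.]
delta units [ 0.01  0.16 -0.71] rot units [-0.02  0.04 -0.01]
1332 [116.  54.] [ 0.6592 -0.4138] 0.0108 [163. 166. 167.]
914 [183. 215.] [ 0.608  -0.3331] 0.0102 [165. 165. 165.]
688 [314. 248.] [ 0.5241 -0.3348] 0.01 [168. 168. 168.]
```

View pics/s15.png

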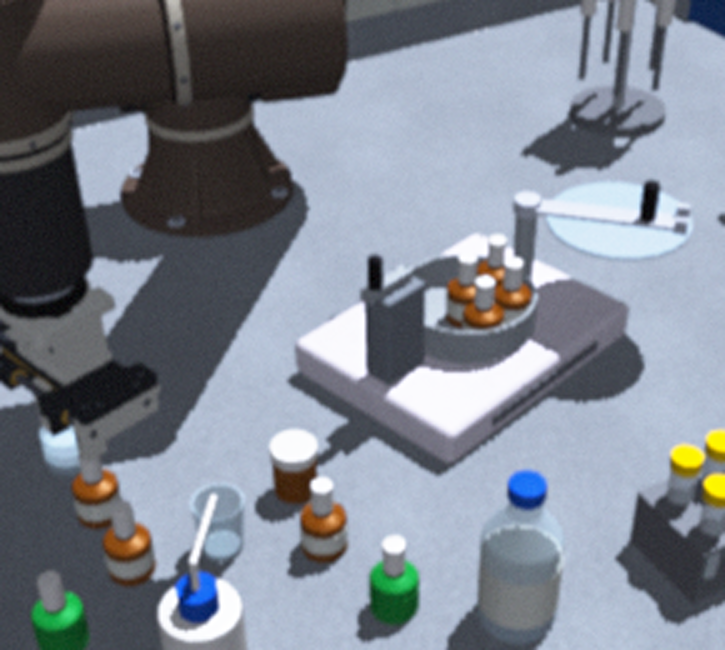

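```bash

python3 -m crank '[{"linear":[0,0.15,0],"rot":[-0.02,0.04,0],"hand":0.45},{"linear":[-0.01,0,-0.15],"rot":[0,0,0],"hand":0.45},{"linear":[-0.01,0,-0.15],"rot":[0,0,0],"hand":0.45},{"linear":[-0.01,0,-0.15],"rot":[0,0,0],"hand":0.45},{"linear":[-0.01,0,-0.15],"rot":[0,0,0],"hand":0.45},{"linear":[0,0,-0.12],"rot":[0,0,0],"hand":0.45},{"linear":[0,0,0],"rot":[0,0,0],"hand":0.45}]'
python3 -c "
from h import *
eyes.snapshot('scene')
go(.5241,-.3345,.055)
"
```

```text
clock: 45.68
tool_pos: [0.5236, -0.3334, 0.0553]
orientation: [-124.0, 89.6, -16.9]
force: [-0.9, 0.5, 0.5]
opening: 0.0391
t45.73 pos [ 0.5239 -0.3335  0.0557] x [ 0.007 -0.002 -1.   ] jaw-162.8 open0.0396 F [ 0.2 -0.   0.5] q [-14.  24. -18.   0. -47.  32.]
delta units [ 0.   -0.02 -0.01] rot units [ 0.03  0.08 -0.04]
```

```bash

python3 -m crank '[{"linear":[0,-0.02,0],"rot":[0.03,0.08,0],"hand":0.45},{"linear":[0,0,0],"rot":[0,0,0],"hand":0.1},{"linear":[0,0,0],"rot":[0,0,0],"hand":0.1},{"linear":[0,0,0],"rot":[0,0,0],"hand":0.1},{"linear":[0,0,0],"rot":[0,0,0],"hand":0.1},{"linear":[0,0,0.5],"rot":[0,0,0],"hand":0.1},{"linear":[0,0,0.9],"rot":[0,0,0],"hand":0.1},{"linear":[0,0,0.9],"rot":[0,0,0],"hand":0.1},{"linear":[0,0.2,0.9],"rot":[0,0,0],"hand":0.1},{"linear":[-0.15,0.8,0.6],"rot":[0,0,0],"hand":0.1},{"linear":[-0.17,0.9,0],"rot":[0,0,0],"hand":0.1},{"linear":[-0.17,0.9,0],"rot":[0,0,0],"hand":0.1},{"linear":[-0.17,0.9,0],"rot":[0,0,0],"hand":0.1},{"linear":[-0.17,0.9,0],"rot":[0,0,0],"hand":0.1},{"linear":[-0.17,0.9,0],"rot":[0,0,0],"hand":0.1},{"linear":[-0.17,0.9,0],"rot":[0,0,0],"hand":0.1},{"linear":[-0.15,0.7,0],"rot":[0,0,0],"hand":0.1},{"linear":[-0.1,0.3,0],"rot":[0,0,0],"hand":0.1},{"linear":[0,0,0],"rot":[0,0,0],"hand":0.1},{"linear":[0,0,0],"rot":[0,0,0],"hand":0.1}]'
python3 -c "
from h import *
go(.4363,.1200,.15)
"
```

```text
clock: 48.22
tool_pos: [0.4304, 0.1222, 0.291]
orientation: [-36.2, 89.7, 70.9]
force: [-0.3, -0.0, -0.4]
opening: 0.0195
t48.23 pos [0.4304 0.1222 0.291 ] x [ 0.002  0.006 -1.   ] jaw-162.9 open0.0195 F [-0.3 -0.  -0.4] q [ 41.  -4. -20.  -0. -74. -24.]
delta units [ 0.1  -0.04 -2.35] rot units [-0.07  0.02 -0.03]
```

```bash

python3 -m crank '[{"linear":[0.07,0.05,-0.5],"rot":[-0.07,0.02,0],"hand":0.1},{"linear":[0,0,-0.7],"rot":[0,0,0],"hand":0.1},{"linear":[0,0,-0.7],"rot":[0,0,0],"hand":0.1},{"linear":[0,0,-0.3],"rot":[0,0,0],"hand":0.1},{"linear":[0,0,-0.05],"rot":[0,0,0],"hand":0.1},{"linear":[0,0,0],"rot":[0,0,0],"hand":0.1}]'
python3 -c "
from h import *
eyes.snapshot('scene')
go(.4363,.1200,.106)
"
```

```text
clock: 48.98
tool_pos: [0.4365, 0.1204, 0.1537]
orientation: [-97.4, 89.8, 9.3]
force: [-0.0, -0.4, -1.0]
opening: 0.0192
t49.02 pos [0.4366 0.1205 0.1539] x [ 0.003  0.001 -1.   ] jaw-163.3 open0.0191 F [ 0.6 -0.5  0.4] q [ 41.   3. -32.   0. -55. -24.]
delta units [-0.01 -0.01 -0.8 ] rot units [-0.01  0.04  0.05]
```

```bash

python3 -m crank '[{"linear":[-0.01,-0.01,-0.15],"rot":[-0.01,0.04,0.05],"hand":0.1},{"linear":[0,0,-0.15],"rot":[0,0,0],"hand":0.1},{"linear":[0,0,-0.15],"rot":[0,0,0],"hand":0.1},{"linear":[0,0,-0.15],"rot":[0,0,0],"hand":0.1},{"linear":[0,0,-0.14],"rot":[0,0,0],"hand":0.1},{"linear":[0,0,0],"rot":[0,0,0],"hand":0.1}]'
python3 -c "
from h import *
eyes.snapshot('scene')
go(.4363,.1200,.106)
"
```

```text
clock: 49.78
tool_pos: [0.4366, 0.1203, 0.1077]
orientation: [-63.0, 89.9, 44.0]
force: [-0.1, 0.7, -0.2]
opening: 0.0192
t49.83 pos [0.4369 0.1205 0.1082] x [ 0.002  0.002 -1.   ] jaw-163.0 open0.0192 F [-0.9  0.1 -0.5] q [ 40.   6. -36.   0. -48. -23.]
delta units [-0.01 -0.01 -0.04] rot units [-0.02  0.02 -0.  ]
```

```bash

python3 -m crank '[{"linear":[0,0,-0.04],"rot":[0,0,0],"hand":0.1},{"linear":[0,0,0],"rot":[0,0,0],"hand":0.1},{"linear":[0,0,0],"rot":[0,0,0],"hand":0.35},{"linear":[0,0,0],"rot":[0,0,0],"hand":0.35},{"linear":[0,0,0],"rot":[0,0,0],"hand":0.35},{"linear":[0,0,0.3],"rot":[0,0,0],"hand":0.35},{"linear":[0,0,0.8],"rot":[0,0,0],"hand":0.35},{"linear":[0,0,0.9],"rot":[0,0,0],"hand":0.45},{"linear":[0.2,0.4,0.9],"rot":[0,0,0],"hand":0.45},{"linear":[0.2,0.6,0],"rot":[0,0,0],"hand":0.45},{"linear":[0,0,0],"rot":[0,0,0],"hand":0.45}]'
python3 -c "
from h import *
eyes.snapshot('scene')
panwrist('w16.png')
st()
"
```

```text
clock: 51.2
tool_pos: [0.4613, 0.1815, 0.2872]
orientation: [-67.4, 89.7, 39.6]
force: [-0.1, 1.2, 0.1]
opening: 0.0394
t51.25 pos [0.4612 0.1807 0.2877] x [ 0.005  0.004 -1.   ] jaw-163.0 open0.0392 F [-0.8 -0.5  0.1] q [ 44.   1. -16.   0. -73. -27.]
pan 1769 [0.482  0.1092]
[144 159 162 188 167 157 147 136 125 123 123 138]
392 [322.  24.] [0.5075 0.0262] 0.0174 rel mm [  0.1 -86.8]
357 [279.  96.] [0.5305 0.0999] 0.0098 rel mm [ 43.7 -23. ]
304 [321. 118.] [0.4829 0.1092] 0.0097 rel mm [ 0.9 -0.2]
309 [281. 144.] [0.5156 0.1453] 0.0099 rel mm [42.7 24.7]
311 [359. 145.] [0.4376 0.1226] 0.0099 rel mm [-38.5  25.8]
292 [321. 165.] [0.4696 0.1548] 0.0099 rel mm [ 1.5 47.3]
74 [323. 204.] [0.4551 0.1962] 0.0121 rel mm [-0.3 91.1]
t51.30 pos [0.4608 0.18   0.2873] x [ 0.005  0.003 -1.   ] jaw-163.0 open0.0393 F [-0.4 -0.4  0.1] q [ 44.   1. -16.   0. -73. -27.]
```

View pics/w16.png

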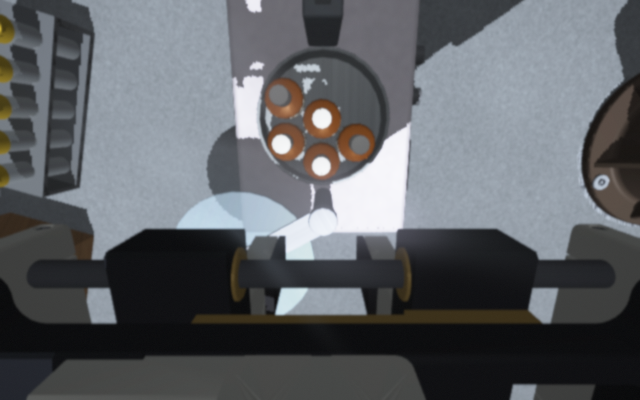

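```bash

python3 -m crank '[{"linear":[0.4,-0.6,0],"rot":[0,0,0],"hand":0.45},{"linear":[0.5,-0.8,0],"rot":[0,0,0],"hand":0.45},{"linear":[0.5,-0.8,0],"rot":[0,0,0],"hand":0.45},{"linear":[0.5,-0.8,0],"rot":[0,0,0],"hand":0.45},{"linear":[0.5,-0.8,0],"rot":[0,0,0],"hand":0.45},{"linear":[0.5,-0.8,-0.2],"rot":[0,0,0],"hand":0.45},{"linear":[0.4,-0.7,-0.5],"rot":[0,0,0],"hand":0.45},{"linear":[0.2,-0.3,-0.7],"rot":[0,0,0],"hand":0.45},{"linear":[0,0,-0.7],"rot":[0,0,0],"hand":0.45},{"linear":[0,0,-0.4],"rot":[0,0,0],"hand":0.45},{"linear":[0,0,0],"rot":[0,0,0],"hand":0.45}]'
python3 -c "
from h import *
eyes.snapshot('scene')
s=snap('wrist','w17.png')
go(.6702,-.1637,.055)
for c in comps(s,.07,.09,20,BOX):print(*c)
"
```

```text
clock: 52.68
tool_pos: [0.667, -0.1759, 0.1279]
orientation: [40.6, 89.7, 147.4]
force: [-0.7, 0.2, -0.2]
opening: 0.0393
t52.77 pos [ 0.6689 -0.1757  0.1309] x [ 0.001  0.002 -1.   ] jaw-163.2 open0.0393 F [ 1.2 -0.1  1.7] q [  1.  26.  -4.  -0. -60.  16.]
delta units [ 0.02  0.2  -1.27] rot units [-0.02  0.01  0.04]
1148 [483.  20.] [ 0.6085 -0.3324] 0.0103 [231. 231. 231.]
613 [312. 235.] [ 0.6705 -0.1643] 0.01 [159. 159. 160.]
```

View pics/w17.png

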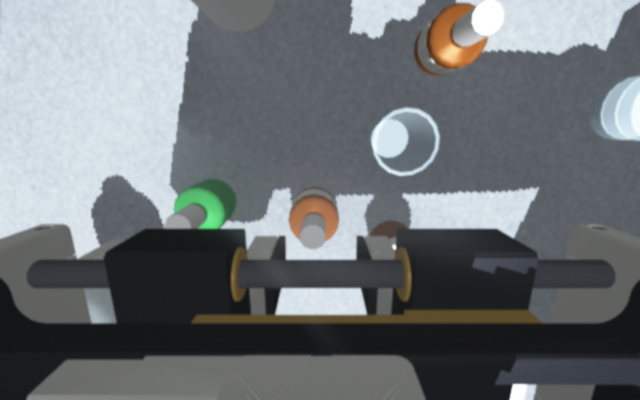

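The amber cap is at (312,235), with the green look-alike at (190,210) and the jar at (395,225) on either side. The fingers clear both, so I go down slowly.

```bash

python3 -m crank '[{"linear":[0.02,0.19,-0.1],"rot":[-0.02,0.01,0],"hand":0.45},{"linear":[0,0,-0.25],"rot":[0,0,0],"hand":0.45},{"linear":[0,0,-0.25],"rot":[0,0,0],"hand":0.45},{"linear":[0,0,-0.15],"rot":[0,0,0],"hand":0.45},{"linear":[0,0,-0.15],"rot":[0,0,0],"hand":0.45},{"linear":[0,0,-0.15],"rot":[0,0,0],"hand":0.45},{"linear":[0,0,-0.15],"rot":[0,0,0],"hand":0.45},{"linear":[0,0,-0.05],"rot":[0,0,0],"hand":0.45},{"linear":[0,0,0],"rot":[0,0,0],"hand":0.45}]'
python3 -c "
from h import *
eyes.snapshot('scene')
go(.6705,-.1640,.055)
"
```

```text
clock: 53.9
tool_pos: [0.6715, -0.1631, 0.0541]
orientation: [-107.1, 89.7, -0.3]
force: [1.1, -0.3, 0.4]
opening: 0.0393
t53.95 pos [ 0.6716 -0.1631  0.0543] x [ 0.005  0.    -1.   ] jaw-163.1 open0.0394 F [ 0.3 -0.5 -0.3] q [  2.  30.  -9.   0. -51.  14.]
delta units [-0.02 -0.02  0.01] rot units [-0.    0.05  0.03]
```

```bash

python3 -m crank '[{"linear":[-0.02,-0.01,0],"rot":[0,0.05,0],"hand":0.45},{"linear":[0,0,0],"rot":[0,0,0],"hand":0.1},{"linear":[0,0,0],"rot":[0,0,0],"hand":0.1},{"linear":[0,0,0],"rot":[0,0,0],"hand":0.1},{"linear":[0,0,0],"rot":[0,0,0],"hand":0.1},{"linear":[0,0,0.5],"rot":[0,0,0],"hand":0.1},{"linear":[0,0,0.9],"rot":[0,0,0],"hand":0.1},{"linear":[0,0,0.9],"rot":[0,0,0],"hand":0.1},{"linear":[0,0,0.9],"rot":[0,0,0],"hand":0.1},{"linear":[-0.3,0.3,0.6],"rot":[0,0,0],"hand":0.1},{"linear":[-0.7,0.75,0],"rot":[0,0,0],"hand":0.1},{"linear":[-0.7,0.75,0],"rot":[0,0,0],"hand":0.1},{"linear":[-0.7,0.75,0],"rot":[0,0,0],"hand":0.1},{"linear":[-0.7,0.75,0],"rot":[0,0,0],"hand":0.1},{"linear":[-0.4,0.5,0],"rot":[0,0,0],"hand":0.1},{"linear":[-0.1,0.2,0],"rot":[0,0,0],"hand":0.1},{"linear":[0,0,0],"rot":[0,0,0],"hand":0.1},{"linear":[0,0,0],"rot":[0,0,0],"hand":0.1}]'
python3 -c "
from h import *
go(.4500,.0754,.15)
"
```

```text
clock: 56.2
tool_pos: [0.4459, 0.0803, 0.2876]
orientation: [-6.0, 89.8, 100.8]
force: [0.1, -0.6, -0.7]
opening: 0.0195
t56.20 pos [0.4459 0.0803 0.2876] x [-0.001  0.004 -1.   ] jaw-163.2 open0.0195 F [ 0.1 -0.6 -0.7] q [ 35.  -3. -20.  -0. -73. -18.]
delta units [ 0.07 -0.08 -2.29] rot units [-0.04 -0.01  0.04]
```

```bash

python3 -m crank '[{"linear":[0.035,0,-0.5],"rot":[-0.04,0,0.04],"hand":0.1},{"linear":[0,0,-0.7],"rot":[0,0,0],"hand":0.1},{"linear":[0,0,-0.7],"rot":[0,0,0],"hand":0.1},{"linear":[0,0,-0.25],"rot":[0,0,0],"hand":0.1},{"linear":[0,0,-0.05],"rot":[0,0,0],"hand":0.1},{"linear":[0,0,0],"rot":[0,0,0],"hand":0.1}]'
python3 -c "
from h import *
eyes.snapshot('scene')
go(.4500,.0754,.105)
"
```

```text
clock: 56.95
tool_pos: [0.4517, 0.0758, 0.1513]
orientation: [129.2, 89.9, -124.3]
force: [0.9, 0.7, -1.5]
opening: 0.0193
t57.00 pos [0.4518 0.076  0.1516] x [-0.001 -0.002 -1.   ] jaw-163.5 open0.0190 F [-0.   0.3 -0.9] q [ 34.   4. -32.   0. -55. -18.]
delta units [-0.03 -0.01 -0.78] rot units [ 0.02 -0.01  0.09]
```

```bash

python3 -m crank '[{"linear":[-0.03,-0.01,-0.12],"rot":[0.02,-0.01,0.09],"hand":0.1},{"linear":[0,0,-0.15],"rot":[0,0,0],"hand":0.1},{"linear":[0,0,-0.15],"rot":[0,0,0],"hand":0.1},{"linear":[0,0,-0.15],"rot":[0,0,0],"hand":0.1},{"linear":[0,0,-0.14],"rot":[0,0,0],"hand":0.1},{"linear":[0,0,0],"rot":[0,0,0],"hand":0.1}]'
python3 -c "
from h import *
eyes.snapshot('scene')
go(.4500,.0754,.1045)
"
```

```text
clock: 57.75
tool_pos: [0.4506, 0.0757, 0.1073]
orientation: [-73.5, 89.8, 33.5]
force: [-0.5, -0.1, -1.2]
opening: 0.0193
t57.80 pos [0.4508 0.0758 0.1076] x [ 0.003  0.002 -1.   ] jaw-163.0 open0.0192 F [ 0.1 -0.3 -1.3] q [ 34.   7. -35.   0. -48. -17.]
delta units [-0.01 -0.01 -0.05] rot units [-0.02  0.03 -0.01]
```

```bash

python3 -m crank '[{"linear":[0,0,-0.05],"rot":[0,0,0],"hand":0.1},{"linear":[0,0,0],"rot":[0,0,0],"hand":0.1},{"linear":[0,0,0],"rot":[0,0,0],"hand":0.35},{"linear":[0,0,0],"rot":[0,0,0],"hand":0.35},{"linear":[0,0,0],"rot":[0,0,0],"hand":0.35},{"linear":[0,0,0.3],"rot":[0,0,0],"hand":0.35},{"linear":[0,0,0.8],"rot":[0,0,0],"hand":0.35},{"linear":[0,0,0.9],"rot":[0,0,0],"hand":0.45},{"linear":[0,0,0.9],"rot":[0,0,0],"hand":0.45},{"linear":[0,-0.2,0],"rot":[0,0,0],"hand":0.45}]'
python3 -c "
from h import *
P=np.load('P0.npy')
m=(P[:,:,2]>.09)&(P[:,:,0]>.66)&(P[:,:,0]<.9)&(P[:,:,1]<-.2)&(P[:,:,1]>-.42)
q=P[m];print(q.min(0),q.max(0))
for z in np.arange(.09,.21,.02):
  w=q[(q[:,2]>z)&(q[:,2]<z+.02)];print(z.round(2),len(w),w.min(0)[:2] if len(w) else '',w.max(0)[:2] if len(w) else '')
st()"
```

```text
clock: 59.05
tool_pos: [0.4509, 0.0636, 0.285]
orientation: [-88.7, 89.7, 18.4]
force: [0.5, -0.3, -1.2]
opening: 0.0392
[ 0.73983137 -0.35659279  0.09031147] [ 0.81411859 -0.28841993  0.1895776 ]
0.09 96 [ 0.74898964 -0.35340411] [ 0.79447327 -0.29208353]
0.11 399 [ 0.74968444 -0.35659279] [ 0.81411859 -0.29268593]
0.13 132 [ 0.7660126  -0.34137753] [ 0.79968965 -0.30929922]
0.15 2 [ 0.7815179  -0.32718848] [ 0.78395958 -0.32387509]
0.17 60 [ 0.73983137 -0.32803801] [ 0.78496744 -0.28841993]
0.19 0  
t59.05 pos [0.4509 0.0636 0.285 ] x [ 0.004  0.001 -1.   ] jaw-162.9 open0.0392 F [ 0.5 -0.3 -1.2] q [ 33.  -3. -20.   0. -73. -16.]
```

```bash

python3 -m crank '[{"linear":[0.3,-0.7,0],"rot":[0,0,0],"hand":0.45},{"linear":[0.36,-0.9,0],"rot":[0,0,0],"hand":0.45},{"linear":[0.36,-0.9,0],"rot":[0,0,0],"hand":0.45},{"linear":[0.36,-0.9,0],"rot":[0,0,0],"hand":0.45},{"linear":[0.36,-0.9,0],"rot":[0,0,0],"hand":0.45},{"linear":[0.36,-0.9,-0.2],"rot":[0,0,0],"hand":0.45},{"linear":[0.3,-0.7,-0.5],"rot":[0,0,0],"hand":0.45},{"linear":[0.15,-0.3,-0.7],"rot":[0,0,0],"hand":0.45},{"linear":[0,0,-0.7],"rot":[0,0,0],"hand":0.45},{"linear":[0,0,-0.4],"rot":[0,0,0],"hand":0.45},{"linear":[0,0,0],"rot":[0,0,0],"hand":0.45}]'
python3 -c "
from h import *
eyes.snapshot('scene')
s=snap('wrist','w18.png')
go(.608,-.3326,.055)
for c in comps(s,.07,.09,20,BOX):print(*c)
s=snap('scene','s18.png',(60,320,170,460),2.5)
"
```

```text
clock: 60.42
tool_pos: [0.6027, -0.3237, 0.1226]
orientation: [-0.4, 89.6, 106.6]
force: [-0.2, -0.7, 0.2]
opening: 0.0396
t60.52 pos [ 0.6044 -0.324   0.1257] x [ 0.003  0.005 -1.   ] jaw-162.9 open0.0394 F [-0.1 -0.2  0.4] q [-12.  26.  -5.  -0. -59.  29.]
delta units [ 0.06 -0.14 -1.18] rot units [-0.05  0.03 -0.03]
791 [277.  72.] [ 0.6593 -0.414 ] 0.0101 [158. 165. 161.]
658 [317. 211.] [ 0.6083 -0.3328] 0.01 [162. 162. 162.]
```

View pics/s18.png

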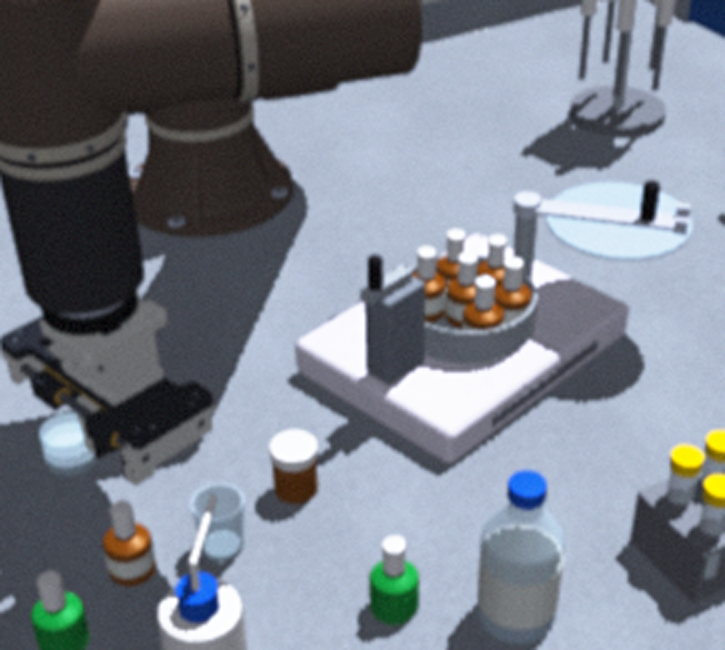

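Six bottles stand in the pan, and the last amber one is at (127,545) in this crop. Next I pick it up.

```bash

python3 -m crank '[{"linear":[0.06,-0.14,-0.1],"rot":[-0.05,0.03,-0.03],"hand":0.45},{"linear":[0,0,-0.22],"rot":[0,0,0],"hand":0.45},{"linear":[0,0,-0.22],"rot":[0,0,0],"hand":0.45},{"linear":[0,0,-0.15],"rot":[0,0,0],"hand":0.45},{"linear":[0,0,-0.15],"rot":[0,0,0],"hand":0.45},{"linear":[0,0,-0.15],"rot":[0,0,0],"hand":0.45},{"linear":[0,0,-0.15],"rot":[0,0,0],"hand":0.45},{"linear":[0,0,-0.03],"rot":[0,0,0],"hand":0.45},{"linear":[0,0,0],"rot":[0,0,0],"hand":0.45}]'
python3 -c "
from h import *
eyes.snapshot('scene')
go(.6083,-.3328,.055)
"
```

```text
clock: 61.7
tool_pos: [0.6103, -0.333, 0.0546]
orientation: [-124.2, 89.6, -17.1]
force: [0.5, -1.5, 0.7]
opening: 0.0394
t61.75 pos [ 0.6102 -0.333   0.0547] x [ 0.006 -0.002 -1.   ] jaw-163.0 open0.0397 F [-0.2 -0.5 -0.2] q [-13.  30.  -8.   0. -51.  30.]
delta units [-0.03  0.    0.  ] rot units [ 0.02  0.07 -0.01]
```

```bash

python3 -m crank '[{"linear":[-0.03,0,0],"rot":[0.02,0.07,0],"hand":0.45},{"linear":[0,0,0],"rot":[0,0,0],"hand":0.1},{"linear":[0,0,0],"rot":[0,0,0],"hand":0.1},{"linear":[0,0,0],"rot":[0,0,0],"hand":0.1},{"linear":[0,0,0],"rot":[0,0,0],"hand":0.1},{"linear":[0,0,0.5],"rot":[0,0,0],"hand":0.1},{"linear":[0,0,0.9],"rot":[0,0,0],"hand":0.1},{"linear":[0,0,0.9],"rot":[0,0,0],"hand":0.1},{"linear":[0,0,0.9],"rot":[0,0,0],"hand":0.1},{"linear":[-0.1,0.5,0.6],"rot":[0,0,0],"hand":0.1},{"linear":[-0.26,0.9,0],"rot":[0,0,0],"hand":0.1},{"linear":[-0.26,0.9,0],"rot":[0,0,0],"hand":0.1},{"linear":[-0.26,0.9,0],"rot":[0,0,0],"hand":0.1},{"linear":[-0.26,0.9,0],"rot":[0,0,0],"hand":0.1},{"linear":[-0.26,0.9,0],"rot":[0,0,0],"hand":0.1},{"linear":[-0.26,0.9,0],"rot":[0,0,0],"hand":0.1},{"linear":[-0.15,0.55,0],"rot":[0,0,0],"hand":0.1},{"linear":[0,0.1,0],"rot":[0,0,0],"hand":0.1},{"linear":[0,0,0],"rot":[0,0,0],"hand":0.1},{"linear":[0,0,0],"rot":[0,0,0],"hand":0.1}]'
python3 -c "
from h import *
go(.4973,.0642,.15)
"
```

```text
clock: 64.25
tool_pos: [0.4911, 0.0708, 0.2878]
orientation: [9.0, 89.7, 115.9]
force: [1.0, -0.6, -0.9]
opening: 0.019
t64.25 pos [0.4911 0.0708 0.2878] x [-0.002  0.004 -1.   ] jaw-163.1 open0.0190 F [ 1.  -0.6 -0.9] q [ 31.   1. -15.  -0. -73. -14.]
delta units [ 0.1  -0.11 -2.3 ] rot units [-0.05 -0.02  0.02]
```

```bash

python3 -m crank '[{"linear":[0.07,-0.04,-0.5],"rot":[-0.05,-0.02,0.02],"hand":0.1},{"linear":[0,0,-0.7],"rot":[0,0,0],"hand":0.1},{"linear":[0,0,-0.7],"rot":[0,0,0],"hand":0.1},{"linear":[0,0,-0.2],"rot":[0,0,0],"hand":0.1},{"linear":[0,0,-0.05],"rot":[0,0,0],"hand":0.1},{"linear":[0,0,0],"rot":[0,0,0],"hand":0.1}]'
python3 -c "
from h import *
eyes.snapshot('scene')
go(.4973,.0642,.105)
"
```

```text
clock: 65.0
tool_pos: [0.4984, 0.0637, 0.1581]
orientation: [-101.7, 89.8, 4.9]
force: [-0.1, 0.4, -0.6]
opening: 0.019
t65.05 pos [0.4986 0.0638 0.1584] x [ 0.004  0.001 -1.   ] jaw-163.4 open0.0191 F [ 0.9  0.4 -0.6] q [ 30.   7. -27.   0. -56. -13.]
delta units [-0.02  0.01 -0.89] rot units [-0.01  0.05  0.08]
```

```bash

python3 -m crank '[{"linear":[-0.02,0.01,0],"rot":[-0.01,0.05,0.08],"hand":0.1},{"linear":[0,0,-0.15],"rot":[0,0,0],"hand":0.1},{"linear":[0,0,-0.15],"rot":[0,0,0],"hand":0.1},{"linear":[0,0,-0.15],"rot":[0,0,0],"hand":0.1},{"linear":[0,0,-0.15],"rot":[0,0,0],"hand":0.1},{"linear":[0,0,-0.15],"rot":[0,0,0],"hand":0.1},{"linear":[0,0,-0.08],"rot":[0,0,0],"hand":0.1},{"linear":[0,0,0],"rot":[0,0,0],"hand":0.1}]'
python3 -c "
from h import *
eyes.snapshot('scene')
go(.4973,.0642,.1045)
"
```

```text
clock: 66.05
tool_pos: [0.4979, 0.065, 0.1066]
orientation: [-87.6, 89.9, 19.5]
force: [-0.1, 0.5, -0.8]
opening: 0.0192
t66.10 pos [0.4981 0.0651 0.1069] x [ 0.002  0.001 -1.   ] jaw-162.9 open0.0193 F [ 0.5  0.6 -1. ] q [ 30.  11. -30.   0. -49. -13.]
delta units [-0.01 -0.01 -0.04] rot units [-0.01  0.03 -0.02]
```

```bash

python3 -m crank '[{"linear":[0,-0.01,-0.04],"rot":[0,0,0],"hand":0.1},{"linear":[0,0,0],"rot":[0,0,0],"hand":0.1},{"linear":[0,0,0],"rot":[0,0,0],"hand":0.35},{"linear":[0,0,0],"rot":[0,0,0],"hand":0.35},{"linear":[0,0,0],"rot":[0,0,0],"hand":0.35},{"linear":[0,0,0.3],"rot":[0,0,0],"hand":0.35},{"linear":[0,0,0.8],"rot":[0,0,0],"hand":0.35},{"linear":[0,0,0.9],"rot":[0,0,0],"hand":0.45},{"linear":[-0.1,0.5,0.9],"rot":[0,0,0],"hand":0.45},{"linear":[-0.25,0.8,0],"rot":[0,0,0],"hand":0.45},{"linear":[-0.25,0.7,0],"rot":[0,0,0],"hand":0.45},{"linear":[0,0,0],"rot":[0,0,0],"hand":0.45}]'
python3 -c "
from h import *
eyes.snapshot('scene')
panwrist('w19.png')
s=snap('scene','s19.png',(60,260,240,460),3.5)
st()
"
```

```text
clock: 67.6
tool_pos: [0.4615, 0.1873, 0.2864]
orientation: [-75.1, 89.6, 31.9]
force: [-0.4, 0.3, 1.2]
opening: 0.0392
t67.65 pos [0.4616 0.1863 0.2862] x [ 0.005  0.003 -1.   ] jaw-163.0 open0.0395 F [-0.1 -0.3  0. ] q [ 45.   1. -16.   0. -73. -28.]
pan 1811 [0.482  0.1092]
[150 165 172 207 172 160 142 134 123 126 124 136]
425 [324.  17.] [0.5076 0.0268] 0.0173 rel mm [  0.4 -86.3]
396 [321.  65.] [0.4993 0.0662] 0.0099 rel mm [  3.9 -46.2]
364 [281.  90.] [0.5305 0.0999] 0.0099 rel mm [ 43.6 -23.1]
366 [363.  91.] [0.4519 0.0768] 0.0099 rel mm [-38.3 -22.2]
312 [323. 113.] [0.4832 0.1087] 0.0098 rel mm [ 1.  -0.9]
317 [283. 139.] [0.5156 0.1457] 0.0098 rel mm [42.8 25. ]
315 [361. 140.] [0.4378 0.1225] 0.0099 rel mm [-38.4  25.6]
292 [323. 161.] [0.4698 0.1549] 0.01 rel mm [ 1.7 47.2]
64 [325. 199.] [0.4535 0.1925] 0.0085 rel mm [-2.9 88. ]
t67.75 pos [0.462  0.1849 0.2859] x [ 0.005  0.002 -1.   ] jaw-163.2 open0.0395 F [-0.1  0.6  0.5] q [ 45.   1. -16.   0. -73. -28.]
```

View pics/w19.png

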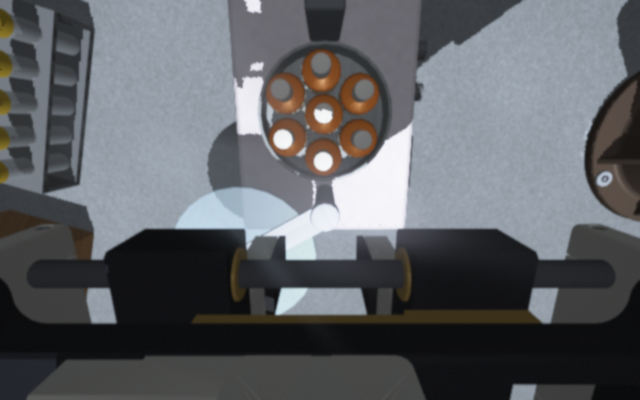

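View pics/s19.png

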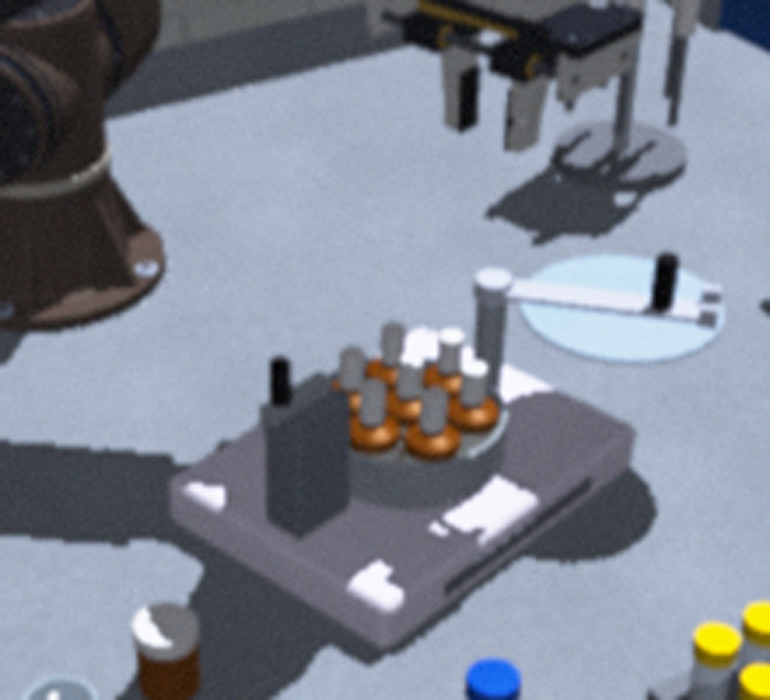

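The wrist view shows the full honeycomb: centre bottle at (323,113) and six around it, with all caps found. Next I rotate and go to the guard knob.

```bash

python3 -m crank '[{"linear":[0.07,0.09,0],"rot":[0,0,1],"hand":0.4},{"linear":[0.07,0.09,0],"rot":[0,0,1],"hand":0.4},{"linear":[0.07,0.09,0],"rot":[0,0,1],"hand":0.4},{"linear":[0.07,0.09,0],"rot":[0,0,1],"hand":0.4},{"linear":[0.07,0.09,0],"rot":[0,0,1],"hand":0.4},{"linear":[0.07,0.09,0],"rot":[0,0,1],"hand":0.4},{"linear":[0.07,0.09,0],"rot":[0,0,1],"hand":0.4},{"linear":[0.07,0.09,0],"rot":[0,0,1],"hand":0.4},{"linear":[0.07,0.09,0],"rot":[0,0,1],"hand":0.4},{"linear":[0.07,0.09,0],"rot":[0,0,1],"hand":0.4},{"linear":[0.07,0.09,0],"rot":[0,0,1],"hand":0.4},{"linear":[0.07,0.09,0],"rot":[0,0,1],"hand":0.4},{"linear":[0.07,0.09,0],"rot":[0,0,1],"hand":0.4},{"linear":[0.07,0.09,0],"rot":[0,0,1],"hand":0.4},{"linear":[0.07,0.09,0],"rot":[0,0,1],"hand":0.4},{"linear":[0.07,0.09,0],"rot":[0,0,1],"hand":0.4},{"linear":[0.07,0.09,0],"rot":[0,0,1],"hand":0.4},{"linear":[0.07,0.09,0],"rot":[0,0,1],"hand":0.4},{"linear":[0.07,0.09,0],"rot":[0,0,1],"hand":0.4},{"linear":[0.07,0.09,0],"rot":[0,0,1],"hand":0.4}]'
python3 -c "
from h import *
eyes.snapshot('scene');eyes.snapshot('scene')
s=snap('wrist','w20.png')
go(.544,.298,.24,-44)
for c in comps(s,.18,.2,60,(.45,.65,.2,.4)):print(*c)
"
```

```text
clock: 70.25
tool_pos: [0.5567, 0.2692, 0.2782]
orientation: [44.1, 89.4, -107.7]
force: [0.6, -0.5, -1.1]
opening: 0.0353
t70.40 pos [0.5565 0.2694 0.278 ] x [-0.004 -0.011 -1.   ] jaw-62.1 open0.0349 F [-0.   0.7 -0.6] q [ 44.  14.  -2.   0. -75.  74.]
delta units [-0.21  0.48 -0.63] rot units [ 0.13 -0.02  3.61]
398 [282. 206.] [0.5418 0.2978] 0.0086 [ 88.  95. 105.]
```

View pics/w20.png

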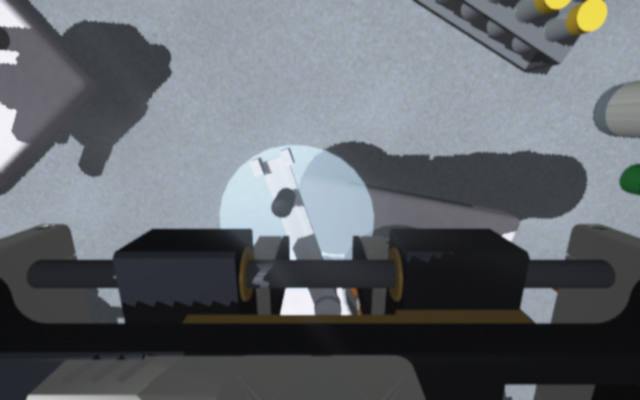

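```bash

python3 -m crank '[{"linear":[-0.06,0.12,0],"rot":[0.03,0,0.9],"hand":0.4},{"linear":[-0.06,0.12,0],"rot":[0.03,0,0.9],"hand":0.4},{"linear":[-0.06,0.12,-0.3],"rot":[0.03,0,0.9],"hand":0.4},{"linear":[-0.06,0.12,-0.3],"rot":[0.03,0,0.9],"hand":0.4},{"linear":[0,0,0],"rot":[0,0,0],"hand":0.4},{"linear":[0,0,0],"rot":[0,0,0],"hand":0.4}]'
python3 -c "
from h import *
eyes.snapshot('scene')
go(.542,.298,.17,-44)
s=snap('wrist')
for c in comps(s,.18,.2,60,(.45,.65,.2,.4)):print(*c)
"
```

```text
clock: 71.15
tool_pos: [0.5427, 0.2941, 0.2419]
orientation: [-6.8, 89.9, -141.5]
force: [0.6, 0.1, 0.8]
opening: 0.0349
t71.20 pos [0.5427 0.2941 0.2419] x [-0.002 -0.001 -1.   ] jaw-44.6 open0.0352 F [ 0.5 -0.7 -0.2] q [ 47.  15.  -6.  -0. -70.  89.]
delta units [-0.01  0.06 -1.2 ] rot units [ 0.01 -0.02  0.12]
529 [316. 217.] [0.5424 0.2979] 0.0087 [59. 65. 72.]
```

```bash

python3 -m crank '[{"linear":[-0.01,0.06,-0.2],"rot":[0,0,0.1],"hand":0.4},{"linear":[0,0,-0.25],"rot":[0,0,0],"hand":0.4},{"linear":[0,0,-0.25],"rot":[0,0,0],"hand":0.4},{"linear":[0,0,-0.25],"rot":[0,0,0],"hand":0.4},{"linear":[0,0,-0.18],"rot":[0,0,0],"hand":0.4},{"linear":[0,0,0],"rot":[0,0,0],"hand":0.4},{"linear":[0,0,0],"rot":[0,0,0],"hand":0.4}]'
python3 -c "
from h import *
eyes.snapshot('scene')
go(.542,.298,.17,-44)
f=lambda a:.13*np.array([np.cos(np.radians(a)),np.sin(np.radians(a))])
for a in range(46,-74,-5): print(a,((f(a-5)-f(a))/.06).round(2))
"
```

```text
clock: 72.12
tool_pos: [0.5419, 0.2974, 0.1688]
orientation: [-8.1, 89.8, -142.3]
force: [-0.5, 0.5, -0.3]
opening: 0.0352
t72.17 pos [0.5419 0.2974 0.1688] x [-0.002 -0.002 -1.   ] jaw-44.2 open0.0350 F [ 0.4 -0.1  0.5] q [ 47.  18. -11.  -0. -61.  89.]
delta units [0.   0.01 0.02] rot units [ 0.02 -0.03  0.04]
46 [ 0.13 -0.14]
41 [ 0.12 -0.15]
36 [ 0.1  -0.16]
31 [ 0.09 -0.17]
26 [ 0.08 -0.17]
21 [ 0.06 -0.18]
16 [ 0.04 -0.18]
11 [ 0.03 -0.19]
6 [ 0.01 -0.19]
1 [-0.   -0.19]
-4 [-0.02 -0.19]
-9 [-0.04 -0.19]
-14 [-0.05 -0.18]
-19 [-0.07 -0.18]
-24 [-0.08 -0.17]
-29 [-0.1  -0.16]
-34 [-0.11 -0.15]
-39 [-0.13 -0.14]
-44 [-0.14 -0.13]
-49 [-0.15 -0.12]
-54 [-0.16 -0.1 ]
-59 [-0.17 -0.09]
-64 [-0.17 -0.08]
-69 [-0.18 -0.06]
```

```bash

python3 -m crank '[{"linear":[0,0,0],"rot":[0,0,0],"hand":0},{"linear":[0,0,0],"rot":[0,0,0],"hand":0},{"linear":[0,0,0],"rot":[0,0,0],"hand":0},{"linear":[0,0,0],"rot":[0,0,0],"hand":0},{"linear":[0.13,-0.14,0],"rot":[0,0,-1],"hand":0},{"linear":[0.12,-0.15,0],"rot":[0,0,-1],"hand":0},{"linear":[0.1,-0.16,0],"rot":[0,0,-1],"hand":0},{"linear":[0.09,-0.17,0],"rot":[0,0,-1],"hand":0},{"linear":[0.08,-0.17,0],"rot":[0,0,-1],"hand":0},{"linear":[0.06,-0.18,0],"rot":[0,0,-1],"hand":0},{"linear":[0.04,-0.18,0],"rot":[0,0,-1],"hand":0},{"linear":[0.03,-0.19,0],"rot":[0,0,-1],"hand":0},{"linear":[0.01,-0.19,0],"rot":[0,0,-1],"hand":0},{"linear":[0,-0.19,0],"rot":[0,0,-1],"hand":0},{"linear":[0,0,0],"rot":[0,0,0],"hand":0}]'
python3 -c "
from h import *
eyes.snapshot('scene')
o,M=st()
p=o['tool_pos'][:2];c=np.array([.4528,.2048]);v=p-c;print(np.hypot(*v),np.degrees(np.arctan2(v[1],v[0])))"
```

```text
clock: 74.05
tool_pos: [0.5815, 0.1931, 0.17]
orientation: [-37.1, 89.9, 137.2]
force: [0.4, -1.2, -0.6]
opening: 0.0171
t74.10 pos [0.5815 0.1934 0.17  ] x [-0.002  0.002 -1.   ] jaw-95.5 open0.0172 F [-1.2 -1.3  0.5] q [ 37.  17. -12.  -0. -61.  48.]
0.1292365442870893 -5.040825208021632
```

```bash

python3 -m crank '[{"linear":[-0.02,-0.19,0],"rot":[0,0,-1],"hand":0},{"linear":[-0.04,-0.19,0],"rot":[0,0,-1],"hand":0},{"linear":[-0.05,-0.18,0],"rot":[0,0,-1],"hand":0},{"linear":[-0.07,-0.18,0],"rot":[0,0,-1],"hand":0},{"linear":[-0.08,-0.17,0],"rot":[0,0,-1],"hand":0},{"linear":[-0.1,-0.16,0],"rot":[0,0,-1],"hand":0},{"linear":[-0.11,-0.15,0],"rot":[0,0,-1],"hand":0},{"linear":[-0.13,-0.14,0],"rot":[0,0,-1],"hand":0},{"linear":[-0.14,-0.13,0],"rot":[0,0,-1],"hand":0},{"linear":[-0.15,-0.12,0],"rot":[0,0,-1],"hand":0},{"linear":[-0.16,-0.1,0],"rot":[0,0,-1],"hand":0},{"linear":[0,0,0],"rot":[0,0,0],"hand":0}]'
python3 -c "
from h import *
eyes.snapshot('scene')
o,M=st()
p=o['tool_pos'][:2];c=np.array([.4528,.2048]);v=p-c;print(np.hypot(*v),np.degrees(np.arctan2(v[1],v[0])))
go(.4908,.0805,.17)"
```

```text
clock: 75.6
tool_pos: [0.5184, 0.0932, 0.1699]
orientation: [-120.7, 89.8, -1.1]
force: [-1.4, -3.3, -2.0]
opening: 0.0171
t75.65 pos [0.5187 0.0934 0.1699] x [ 0.003 -0.    -1.   ] jaw-150.3 open0.0171 F [-1.  -3.1 -1.4] q [ 32.   9. -23.   0. -58.  -2.]
0.1294298449753459 -59.39497825340997
t75.65 pos [0.5187 0.0934 0.1699] x [ 0.003 -0.    -1.   ] jaw-150.3 open0.0171 F [-1.  -3.1 -1.4] q [ 32.   9. -23.   0. -58.  -2.]
delta units [-0.46 -0.22  0.  ] rot units [ 0.    0.03 -2.53]
```

```bash

python3 -m crank '[{"linear":[-0.17,-0.09,0],"rot":[0,0,-1],"hand":0},{"linear":[-0.17,-0.08,0],"rot":[0,0,-1],"hand":0},{"linear":[-0.1,-0.04,0],"rot":[0,0,-0.5],"hand":0},{"linear":[-0.04,-0.01,0],"rot":[0,0,0],"hand":0},{"linear":[0,0,0],"rot":[0,0,0],"hand":0}]'
python3 -c "
from h import *
eyes.snapshot('scene')
o=go(.4908,.0805,.17)
p=o['tool_pos'][:2];c=np.array([.4528,.2048]);v=p-c;print(np.hypot(*v),np.degrees(np.arctan2(v[1],v[0])))"
```

```text
clock: 76.28
tool_pos: [0.4918, 0.0813, 0.1699]
orientation: [-135.0, 89.7, -27.3]
force: [1.0, -4.1, -1.1]
opening: 0.0175
t76.33 pos [0.4919 0.0814 0.1699] x [ 0.004 -0.002 -1.   ] jaw-162.4 open0.0168 F [ 0.4 -4.3 -1.3] q [ 32.   6. -26.   0. -57. -15.]
delta units [-0.02 -0.02  0.  ] rot units [ 0.02  0.05 -0.12]
0.12945007046235343 -72.41200007748263
```

```bash

python3 -m crank '[{"linear":[-0.05,-0.015,0],"rot":[0,0,-0.1],"hand":0},{"linear":[-0.05,-0.015,0],"rot":[0,0,0],"hand":0},{"linear":[-0.03,-0.01,0],"rot":[0,0,0],"hand":0}]'
python3 -c "
from h import *
o=go(.4908,.0805,.17)
eyes.snapshot('scene')
o=go(.4908,.0805,.17)
p=o['tool_pos'][:2];c=np.array([.4528,.2048]);v=p-c;print(np.hypot(*v),np.degrees(np.arctan2(v[1],v[0])))"
```

```text
clock: 76.7
tool_pos: [0.4908, 0.0811, 0.17]
orientation: [-104.5, 89.1, 2.8]
force: [9.1, -3.6, -8.5]
opening: 0.0175
t76.70 pos [0.4908 0.0811 0.17  ] x [ 0.015  0.001 -1.   ] jaw-162.7 open0.0175 F [ 9.1 -3.6 -8.5] q [ 32.   6. -27.   1. -57. -15.]
delta units [ 0.   -0.01 -0.  ] rot units [-0.01  0.18 -0.06]
t76.75 pos [0.4908 0.0811 0.1701] x [ 0.015  0.001 -1.   ] jaw-162.7 open0.0174 F [ 11.7  -4.9 -10.7] q [ 32.   6. -27.   1. -56. -15.]
delta units [ 0.   -0.01 -0.  ] rot units [-0.01  0.18 -0.06]
0.1294114808952509 -72.93949521957353
```

The guard is at its stop, shown by the reaction force. I release it and go to the catch knob.

```bash

python3 -m crank '[{"linear":[0,0,0],"rot":[0,0,0],"hand":0.2},{"linear":[0,0,0],"rot":[0,0,0],"hand":0.4},{"linear":[0,0,0],"rot":[0,0,0],"hand":0.4},{"linear":[0,0,0.4],"rot":[0,0.1,-0.06],"hand":0.4},{"linear":[0,0,0.6],"rot":[0,0,0],"hand":0.4},{"linear":[0.18,-0.6,0.1],"rot":[0,0,0],"hand":0.4},{"linear":[0.18,-0.6,0],"rot":[0,0,0],"hand":0.4},{"linear":[0.15,-0.5,0],"rot":[0,0,0],"hand":0.4},{"linear":[0,0,0],"rot":[0,0,0],"hand":0.4},{"linear":[0,0,0],"rot":[0,0,0],"hand":0.4}]'
python3 -c "
from h import *
eyes.snapshot('scene')
go(.5234,-.0255,.17)
s=snap('wrist','w21.png')
for c in comps(s,.18,.2,60,(.45,.65,-.1,.3)):print(*c)
"
```

```text
clock: 78.0
tool_pos: [0.524, -0.0192, 0.2404]
orientation: [-80.0, 89.2, 27.3]
force: [-0.6, 0.2, 0.5]
opening: 0.0351
t78.05 pos [ 0.524  -0.019   0.2404] x [ 0.013  0.007 -1.   ] jaw-162.7 open0.0350 F [0.1 0.3 1.2] q [ 19.   5. -17.  -0. -66.  -2.]
delta units [-0.01 -0.11 -1.17] rot units [-0.08  0.15 -0.07]
451 [325. 214.] [ 0.5237 -0.026 ] 0.0079 [68. 68. 77.]
```

View pics/w21.png

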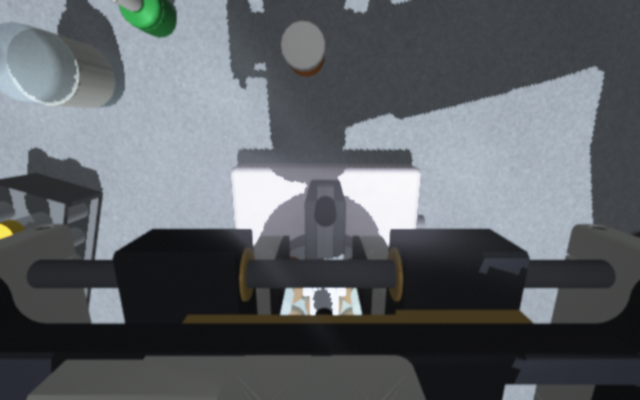

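```bash

python3 -m crank '[{"linear":[-0.01,-0.11,-0.2],"rot":[-0.08,0.15,-0.07],"hand":0.4},{"linear":[0,0,-0.25],"rot":[0,0,0],"hand":0.4},{"linear":[0,0,-0.25],"rot":[0,0,0],"hand":0.4},{"linear":[0,0,-0.25],"rot":[0,0,0],"hand":0.4},{"linear":[0,0,-0.15],"rot":[0,0,0],"hand":0.4},{"linear":[0,0,0],"rot":[0,0,0],"hand":0.4},{"linear":[0,0,0],"rot":[0,0,0],"hand":0.4}]'
python3 -c "
from h import *
eyes.snapshot('scene')
go(.5236,-.0258,.17)
"
```

```text
clock: 78.97
tool_pos: [0.5222, -0.0245, 0.1684]
orientation: [94.2, 89.8, -158.7]
force: [-0.3, 0.0, 0.3]
opening: 0.035
t79.03 pos [ 0.5221 -0.0244  0.1684] x [-0.004 -0.001 -1.   ] jaw-162.9 open0.0355 F [ 0.3  0.2 -0. ] q [ 19.   9. -23.   0. -58.  -2.]
delta units [ 0.02 -0.02  0.03] rot units [ 0.02 -0.04 -0.03]
```

```bash

python3 -m crank '[{"linear":[0.02,-0.02,0.02],"rot":[0,0,0],"hand":0.4},{"linear":[0,0,0],"rot":[0,0,0],"hand":0},{"linear":[0,0,0],"rot":[0,0,0],"hand":0},{"linear":[0,0,0],"rot":[0,0,0],"hand":0},{"linear":[0,0,0],"rot":[0,0,0],"hand":0},{"linear":[-0.04,0.12,0],"rot":[0,0,0],"hand":0},{"linear":[-0.04,0.12,0],"rot":[0,0,0],"hand":0},{"linear":[-0.04,0.12,0],"rot":[0,0,0],"hand":0},{"linear":[-0.03,0.1,0],"rot":[0,0,0],"hand":0},{"linear":[-0.02,0.06,0],"rot":[0,0,0],"hand":0},{"linear":[0,0,0],"rot":[0,0,0],"hand":0}]'
python3 -c "
from h import *
eyes.snapshot('scene')
go(.515,.0026,.17)
"
```

```text
clock: 80.4
tool_pos: [0.5141, 0.0049, 0.1711]
orientation: [163.3, 89.6, -89.5]
force: [3.0, -4.5, -2.7]
opening: 0.0155
t80.45 pos [0.5141 0.005  0.1711] x [-0.    -0.006 -1.   ] jaw-162.8 open0.0152 F [ 4.2 -7.1 -3.5] q [ 23.   8. -24.   0. -58.  -6.]
delta units [ 0.01 -0.04 -0.02] rot units [ 0.07 -0.   -0.04]
```

```bash

python3 -m crank '[{"linear":[0,0,0],"rot":[0,0,0],"hand":0.2},{"linear":[0,0,0],"rot":[0,0,0],"hand":0.4},{"linear":[0,0,0],"rot":[0,0,0],"hand":0.4},{"linear":[0,0,0.4],"rot":[0,0,0],"hand":0.4},{"linear":[0,0,0.7],"rot":[0,0,0],"hand":0.4},{"linear":[0,0,0.7],"rot":[0,0,0],"hand":0.4},{"linear":[-0.15,0.6,0.2],"rot":[0,0,0],"hand":0.4},{"linear":[-0.25,0.8,0],"rot":[0,0,0],"hand":0.4},{"linear":[-0.25,0.8,0],"rot":[0,0,0],"hand":0.4},{"linear":[-0.15,0.5,0],"rot":[0,0,0],"hand":0.4},{"linear":[0,0,0],"rot":[0,0,0],"hand":0.4},{"linear":[0,0,0],"rot":[0,0,0],"hand":0.4}]'
python3 -c "
from h import *
eyes.snapshot('scene')
o,M=st()
s=snap('wrist','w22.png')
k=comps(s,.18,.2,60,(.45,.65,-.1,.3))
for c in k:print(*c)
if len(k)>1:
  v=k[0][2]-k[1][2];print(v,np.hypot(*v),np.degrees(np.arctan2(v[1],v[0])))
for c in comps(s,.115,.136,60,(.4,.58,.02,.2)):print(*c)
s=snap('scene','s22.png',(60,320,170,460),2.5)
for c in comps(s,.18,.2,20,(.45,.65,-.1,.3)):print('scene',*c)
"
```

```text
clock: 81.95
tool_pos: [0.4623, 0.1737, 0.2955]
orientation: [139.2, 89.9, -113.6]
force: [0.3, -0.3, 0.2]
opening: 0.035
t82.00 pos [0.4624 0.1734 0.2955] x [-0.001 -0.002 -1.   ] jaw-162.8 open0.0349 F [ 0.4  0.6 -0.5] q [ 43.   1. -15.   0. -74. -26.]
403 [320.  90.] [0.4911 0.0805] 0.0087 [19. 20. 21.]
scene 56 [350. 149.] [0.4925 0.0838] 0.0081 [50. 58. 68.]
scene 51 [329. 160.] [0.5144 0.0076] 0.0094 [45. 51. 60.]
```

View pics/w22.png

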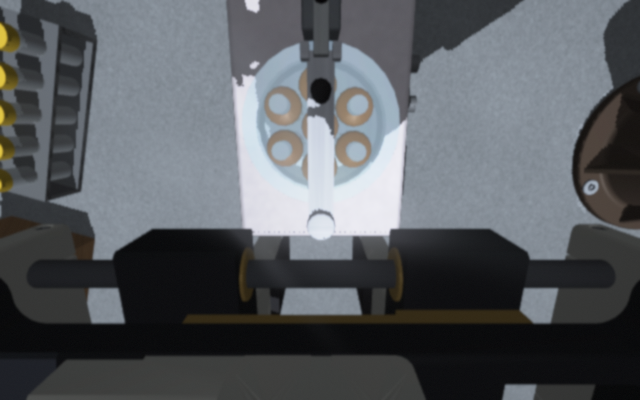

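View pics/s22.png

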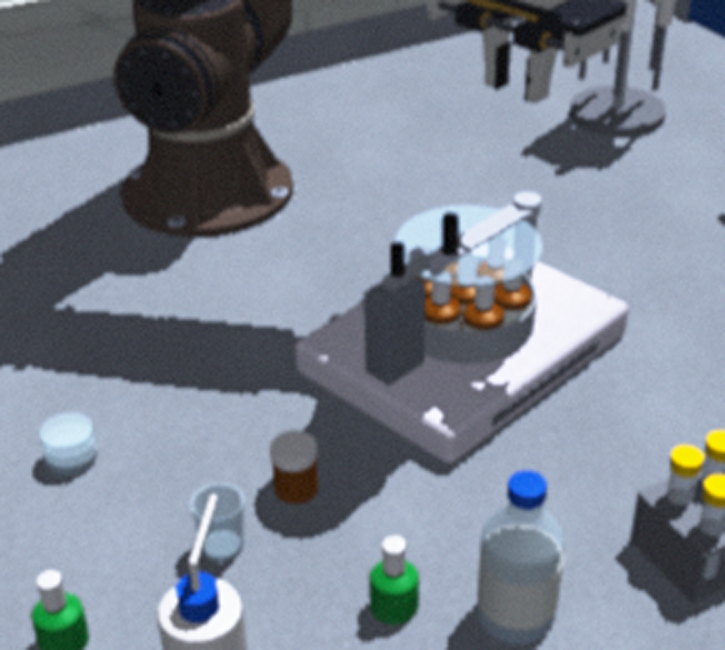

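The guard is shut at its starting pose, the catch knob is back at its start, and the bottles are upright under the plate. The bystanders have not moved and the robot is clear, so I hand in.

```bash
python3 -c "
from h import *
print(ticket.close_job())"
```

```text
the job is handed in; nothing more can be done
None
```

I completed the whole job and handed it in at about 82 s of the 210 s allowed; no verdict was reported.

- **Catch and guard opening:** I drew the catch back about 29 mm, then swung the guard to about 119°.
- **Bottles:** All seven amber narrow-capped bottles stand in a honeycomb in the pan. Before closing, the wrist camera showed the middle one about 1 mm from the pan centre and the other six at 44–49 mm.
- **Closing up:** I swung the guard against its closed stop, where it pushed back with about 10 N. I then pushed the catch in until it resisted, about 2 mm past where I had first gripped it.
- **Last checks:** The guard knob is back at its starting position to within 1 mm. The bottles are upright under the plate, the robot is clear, and the beaker, dishes and jar look unmoved.
- **Disagreements:** The three cameras disagreed by up to about 5 mm, so I relied on the wrist camera. The catch knob was outside its usable view at the end, so its closed position was checked only with the scene camera and the contact force. Bottle height and tilt under the plate were judged by eye only. The first bottle was gripped after the tool had drifted about 10 mm, but it still landed correctly.

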